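Hang the shield templates on their hook

TASK

Put the three plywood shield templates away on the hook stand: first the large one, then the medium, then the small one in front. Hang each over the upturned end and slide it back along the bar until everything is home against the stop (the stiff backplate must go all the way back), then press it there with a steady push of about 10 to 15 newtons so that the plates hang square and flush against one another; never force anything against the stand. Leave the other things on the table where they are.

Things in the scene. Friction and masses are not known exactly. Their poses are not given: they have to be found in the camera images.
- large: The large drawing template: shield-shaped bare plywood plate, 12 mm thick, 130 mm wide, about 100 g, standing upright in a rack slot. Origin: centre of its blunt foot (40 mm wide). z up the plate, y across, x through the thickness (faces at x = -6 and +6). Straight shoulders (top edge) at z = 105 mm; full width over the top 40 mm, then tapering to the foot.
- large_tab (a point): Middle of the top of the large template's grip tab (z = 150 mm in the plate's frame). The tab stands on the middle of the shoulders: 14 mm wide (y), 12 mm thick, 45 mm tall; pinch it across its width from above.
- large_eye (a point): Middle of the upper edge of the large template's hanging hole, at mid thickness; it lies on the bar when hung. The hole is rectangular, through the plate, 18 mm wide (y) and 24 mm tall, from z = 73 to z = 97 mm in the plate's frame.
- medium: The medium drawing template: shield-shaped bare plywood plate, 12 mm thick, 106 mm wide, about 75 g, standing upright in a rack slot. Origin: centre of its blunt foot (40 mm wide). z up the plate, y across, x through the thickness (faces at x = -6 and +6). Straight shoulders (top edge) at z = 93 mm; full width over the top 40 mm, then tapering to the foot.
- medium_tab (a point): Middle of the top of the medium template's grip tab (z = 138 mm in the plate's frame). The tab stands on the middle of the shoulders: 20 mm wide (y), 12 mm thick, 45 mm tall; pinch it across its width from above.
- medium_eye (a point): Middle of the upper edge of the medium template's hanging hole, at mid thickness; it lies on the bar when hung. The hole is rectangular, through the plate, 18 mm wide (y) and 24 mm tall, from z = 61 to z = 85 mm in the plate's frame.
- small: The small drawing template: shield-shaped bare plywood plate, 12 mm thick, 82 mm wide, about 55 g, standing upright in a rack slot. Origin: centre of its blunt foot (40 mm wide). z up the plate, y across, x through the thickness (faces at x = -6 and +6). Straight shoulders (top edge) at z = 81 mm; full width over the top 40 mm, then tapering to the foot.
- small_tab (a point): Middle of the top of the small template's grip tab (z = 126 mm in the plate's frame). The tab stands on the middle of the shoulders: 26 mm wide (y), 12 mm thick, 45 mm tall; pinch it across its width from above.
- small_eye (a point): Middle of the upper edge of the small template's hanging hole, at mid thickness; it lies on the bar when hung. The hole is rectangular, through the plate, 18 mm wide (y) and 24 mm tall, from z = 49 to z = 73 mm in the plate's frame.
- rack: Low wooden rack fixed to the table, 180 x 80 mm, origin under its centre. Three identical slots lie along its y, centred at x = -58, 0 and +58 mm, each 14 mm wide, open at both ends, floor 8 mm and walls up to 33 mm above the table. They hold the templates' feet; any template may stand in any slot.
- hook: Hook stand fixed to the table: wooden base (x -45 to +85 mm, y +-55, 14 mm high), wooden post 40 mm wide (front face x = +50, top z = 138) and a level steel bar that runs from the post along the stand's -x, roughly towards the robot. Origin on the table under the middle of the bar. Hung templates are square to the bar, upright; either face may look forward.
- hook_tip (a point): Front end of the bar, level with the bar's upper surface (x = -45, y = 0, z = 135 mm in the stand's frame). The bar is 12 mm wide (y) and 8 mm high (z 127 to 135). Its last 6 mm (x -45 to -39) are turned up to z = 143: a plate's hole must pass over this lip, then drop onto the bar.
- backplate_face (a point): Front (-x) face of the sliding backplate, at the bar's upper surface: a dark wooden plate on the bar, 70 mm wide, 12 mm thick, 72 to 138 mm above the table. It starts pulled 11 to 25 mm forward of home, slides back under about 4 N and stays where left. Home is against a firm, adjustable rubber stop: this face is then at x = 25 to 35 mm in the stand's frame, where exactly must be felt.
- stapler: Bystander: black desk stapler 130 x 34 x 43 mm lying between rack and hook stand. Origin under its centre.
- staple_box: Bystander: yellow box of staples 90 x 60 x 35 mm. Origin under its centre.
- tape_roll: Bystander: roll of brown tape lying flat, 90 mm across, 25 mm high. Origin under its centre.
- glue_bottle: Bystander: white glue bottle 56 mm across, 160 mm high. Origin under its centre.
- pencil_cup: Bystander: white cup 76 mm across, 90 mm high. Origin under its centre.
- chisel: Bystander: hand tool 200 mm long lying flat, handle end at its -x. Origin under its middle.
- offcut: Bystander: wooden offcut 150 x 60 x 18 mm. Origin under its centre.
There are look-alikes about, which are no part of the job. What is shaped like the medium but green or orange is not meant.

How it is judged:
On the way, in this order (a step that is already met when the one before it is completed fails the run):
1. the large template, on the bar and square, is home and the stack is pressed against the stop with over 7 N (x of large_eye in the frame of backplate_face between -0.0085 and -0.0035 m and x of large_eye in the frame of hook above 0.016 m and y of large_eye in the frame of hook between -0.006 and 0.006 m and z of large_eye in the frame of hook between 0.132 and 0.138 m and angle between large's own z axis and vertical below 0.12 rad and angle between the x axis of large and the x axis of hook, either way round below 0.12 rad and contact force between large and hook above 7 N), for 0.1 s.
2. the medium template, on the bar and square, is home and the stack is pressed against the stop with over 7 N (x of medium_eye in the frame of backplate_face between -0.0205 and -0.0155 m and x of medium_eye in the frame of hook above 0.004 m and y of medium_eye in the frame of hook between -0.006 and 0.006 m and z of medium_eye in the frame of hook between 0.132 and 0.138 m and angle between medium's own z axis and vertical below 0.12 rad and angle between the x axis of medium and the x axis of hook, either way round below 0.12 rad and contact force between large and hook above 7 N), for 0.1 s.
3. the small template, on the bar and square, is home and the stack is pressed against the stop with over 7 N (x of small_eye in the frame of backplate_face between -0.0325 and -0.0275 m and x of small_eye in the frame of hook above -0.008 m and y of small_eye in the frame of hook between -0.006 and 0.006 m and z of small_eye in the frame of hook between 0.132 and 0.138 m and angle between small's own z axis and vertical below 0.12 rad and angle between the x axis of small and the x axis of hook, either way round below 0.12 rad and contact force between large and hook above 7 N), for 0.1 s.
At the end, for the whole second after the job is handed in: All three hang at rest on the bar, pushed back, upright and square within 7 degrees, in order backplate, large, medium, small, flush, each within 2.5 mm of its place before the backplate (12 mm a plate), within 6 mm of the bar's middle and 3 mm in height (x of large_eye in the frame of backplate_face between -0.0085 and -0.0035 m and x of large_eye in the frame of hook above 0.016 m and y of large_eye in the frame of hook between -0.006 and 0.006 m and z of large_eye in the frame of hook between 0.132 and 0.138 m and angle between each of large, medium, small's own z axis and vertical below 0.12 rad and angle between the x axis of each of large, medium, small and the x axis of hook, either way round below 0.12 rad and linear speed of each of large, medium, small below 0.03 m/s and x of medium_eye in the frame of backplate_face between -0.0205 and -0.0155 m and x of medium_eye in the frame of hook above 0.004 m and y of medium_eye in the frame of hook between -0.006 and 0.006 m and z of medium_eye in the frame of hook between 0.132 and 0.138 m and x of small_eye in the frame of backplate_face between -0.0325 and -0.0275 m and x of small_eye in the frame of hook above -0.008 m and y of small_eye in the frame of hook between -0.006 and 0.006 m and z of small_eye in the frame of hook between 0.132 and 0.138 m); the robot touches nothing.
It fails at once if something pressed or knocked against the hook stand (bar, post or backplate) with more than 25 N (contact force between hook and anything else above 25 N).
It fails at once if another loose thing on the table shoved more than 30 mm (distance of any of stapler, staple_box, tape_roll, glue_bottle, pencil_cup, chisel, offcut from where it was at the start of the episode above 0.03 m).
It also fails if it takes over 72 s, if anything falls off the work surface, if the arm or the gripper's body presses on something with over 40 N, if the wrist force passes 120 N, or if a joint passes its speed limit or range.

ROBOT

A 6-joint arm with a two-finger parallel gripper is mounted at the origin on the work surface. World frame = base frame: x ahead of the robot, y to its left, z up, the work surface at z = 0. Lengths are in m, angles in rad, forces in N, time in s.
With the tool pointing down it reaches from about 0.25 to 0.725 m from the base axis. Payload 4 kg.
Tool frame: the origin (TCP) lies between the finger pads; the fingertips stand 11 mm ahead of it and the grasp point (between the pads) lies 8 mm behind it (bot.tip_extent is the distance from the TCP to the fingertips, in m); z points along the fingers, y is the line along which they close (so a half turn about z gives the same grasp; the last joint's range is limited). The gripper opens to 85 mm and grips with 20 to 120 N. Pads are 22 mm wide; open, the fingers measure 114 mm over their backs; the gripper's body (76 mm by 85 mm) begins 54 mm behind the grasp point. The pads swing forward as they close: fully open they stand 13 mm farther back than shut.
Start: joints at [1.286, 0.241, 0.005, 1.335, 0, 1.571], TCP at [0.14, 0.48, 0.242] pointing down, gripper open.
Joint ranges: [-2.72, 2.72], [-1.05, 1.87], [-1.09, 1.28], [-1.99, 2.15], [-1.42, 1.44], [-3.14, 3.14]. Speed limits (rad/s): [2.79, 2.79, 3.14, 3.14, 3.14, 3.14].

INTERFACE

Orientations are given as a unit quaternion [x, y, z, w].
In Python, from workcell import bot gives the robot as it stands. The module is installed in compiled form; this text tells all that it offers.
- The arm moves only by the tool drive_tool, never from a script. Its argument "rows" is a list of rows, each an object of numbers: "dx", "dy", "dz": the shift along the tool's x, y, z in units of 50 mm (1.0 is 50 mm); "wx", "wy", "wz": the turn, a rotation vector about the tool's x, y, z in units of 5 degrees (1.0 is 5 degrees); "hand": the finger opening in mm, from 0 to 85.4. A call has 1 to 20 rows; each row is the pose to reach, as a shift and turn from the pose commanded when the call began, along the tool's axes at that moment; what a row does not reach only later rows make up. A row lasts 1/10 s, in which the tool goes at most 50 mm and 8.59 degrees, less where a joint would pass 70% of its speed; a pose out of reach is approached as far as the arm can. A call with a gripper value outside its range is refused whole. The fingers move at their own pace and stop on an object; the grip force is fixed at half the most. Time passes only in rows, so rows that repeat a pose let the fingers close. It gives the time, the measured TCP pose, the force, the opening and the grip force at its end, in the units of the state.
- bot.get_obs(): the state, without advancing time (a new reading comes with each control period).
- bot.camera(name): name is "scene" or "top" or "wrist"; returns the picture (420x560x3 uint8, red, green, blue); there is no depth.
- bot.get_calibration(name): a dict with "vfov" (degrees; the focal length in pixels is half the picture's height over the tangent of half this angle, whatever the lens; pixels are square), "cx", "cy" (the principal point, pixels), "origin" and "rotation" of the camera in the world; the wrist camera has in their place "mount" (4x4, takes a point from camera to tool coordinates, whose origin is the TCP and whose axes are the flange's). Camera axes: x right, y up, looking along -z (the intrinsics and any distortion apply to the point x, -y, -z); pixel columns grow to the right and rows downward; lengths in m; the calibration is good to about 2 mm. A picture is of the moment at which its call begins: read the wrist's pose just before it. get_calibration takes no time and is no camera call.
- bot.job_done(): hands the job in; it is judged then, once.
Trained networks look in the newest picture that a camera, given by its name, has taken for a name from the list of things; names that differ only in an ending like _2 or _b are one class to them, and where a whole thing is asked for, a point or a joint stands for the part that bears it (a point fixed in the world has none). Each returns a list of dicts, best first, with "score" (0 to 1); they miss things now and then, are a little off and sometimes report something else, mostly with a low value. They report only what shows in the picture. A call takes as long as a camera call. They do not tell look-alikes from the thing itself.
- bot.look_for(camera, thing): "extent" ([centre column, centre row, width, height] in pixels, round what is visible of it).
- bot.outline_of(camera, thing): "region" (420x560 bool, what is visible of it) and "extent" ([centre column, centre row, width, height] in pixels, round what is visible of it).
The state is a dict: "clock": time; "joint_pos": joint angles; "joint_vel": joint speeds; "tau": joint torques, N m; "eef_pos": TCP position; "tool_rot": TCP orientation; "ft_force": force on the tool from outside, world axes, zero at the start; "ft_torque": the same for the moment, N m; "grip_width": finger opening in m; "grasp_force": force on a finger pad.
Only numpy, scipy, OpenCV 4.12 (cv2) and the standard library are available. Lean on these libraries where they do the work, as an engineer would, in place of code of your own. Each camera call takes 0.05 s, during which the arm holds its last target. There are 200 camera calls.

## Working session

There is one attempt and no reset: what is moved stays moved. The work goes in short steps, Python scripts to look and compute and a tool call to move; the robot and the scene stay as the last step left them, time stands still between calls to the robot, and variables do not carry over. Pictures are saved under pics/ and viewed, at most 10 in all, crops included, and the job is handed in when it is done.

Besides the shell and the picture viewer there is one more tool, called after "Request:" as a command line: name --argument value ..., lists and objects as JSON in quotes. drive_tool: Moves the arm, as the interface text tells. Its arguments: {"type":"object","properties":{"rows":{"type":"array","items":{"type":"object","properties":{"dx":{"type":"number"},"dy":{"type":"number"},"dz":{"type":"number"},"wx":{"type":"number"},"wy":{"type":"number"},"wz":{"type":"number"},"hand":{"type":"number"}}}}},"required":["rows"]}

```bash
mkdir -p pics
cat > h.py <<'E'
import numpy as np, cv2
from scipy.spatial.transform import Rotation as R
from workcell import bot
def cam(name):
    c=bot.get_calibration(name)
    f=210/np.tan(np.radians(c['vfov'])/2)
    if 'mount' in c:
        o=bot.get_obs(); T=np.eye(4); T[:3,:3]=R.from_quat(o['tool_rot']).as_matrix(); T[:3,3]=o['eef_pos']
        M=T@np.array(c['mount']); return c,f,M[:3,3],M[:3,:3]
    r=np.array(c['rotation']); 
    if r.shape!=(3,3): r=R.from_quat(r).as_matrix()
    return c,f,np.array(c['origin']),r
def unproj(C,u,v,z):
    c,f,o,r=C; d=r@np.array([(u-c['cx'])/f,-(v-c['cy'])/f,-1]); return o+d*(z-o[2])/d[2]
def proj(C,P):
    c,f,o,r=C; p=(np.atleast_2d(P)-o)@r; return np.c_[c['cx']+f*p[:,0]/-p[:,2], c['cy']-f*p[:,1]/-p[:,2]]
def save(n,img): cv2.imwrite('pics/'+n,cv2.cvtColor(img,cv2.COLOR_RGB2BGR))
E
python3 - <<'E'
from h import *
for n in('scene','top','wrist'):print(n,bot.get_calibration(n))
a=bot.camera('scene');save('scene0.png',a)
b=bot.camera('top');save('top0.png',b)
for n in('large','medium','small','rack','hook','hook_tip','backplate_face','stapler','large_tab','medium_tab','small_tab'):
  for c in('scene','top'):
    print(n,c,[(np.round(d['score'],2),np.round(d['extent']).astype(int).tolist()) for d in bot.look_for(c,n)[:4]])
print(bot.get_obs())
E
```

```text
scene {'vfov': 48.34461988700017, 'cx': 279.8862021560692, 'cy': 213.27134626060976, 'origin': array([ 1.00929217, -0.53037834,  1.04847096]), 'rotation': array([0.29510167, 0.11151545, 0.34349151, 0.88458628])}
top {'vfov': 57.8975526606895, 'cx': 276.1854094877229, 'cy': 209.60638214630552, 'origin': array([ 0.36441662, -0.02989166,  1.12930848]), 'rotation': array([-0.07042478,  0.06833598,  0.70926586, -0.69807771])}
wrist {'vfov': 60.02393433751577, 'cx': 281.0308759958903, 'cy': 209.3509282090413, 'mount': array([[-3.38865081e-05,  9.62707642e-01,  2.70543887e-01,
         6.74990608e-02],
       [ 9.99999808e-01, -1.34720725e-04,  6.04645608e-04,
         6.51410325e-04],
       [ 6.18544816e-04,  2.70543856e-01, -9.62707453e-01,
        -1.32356138e-01],
       [ 0.00000000e+00,  0.00000000e+00,  0.00000000e+00,
         1.00000000e+00]])}
large scene [(np.float64(0.67), [255, 269, 36, 51])]
large top [(np.float64(0.92), [325, 202, 44, 17]), (np.float64(0.5), [338, 149, 8, 62])]
medium scene [(np.float64(0.97), [93, 313, 53, 34]), (np.float64(0.79), [235, 261, 31, 41]), (np.f
[... 1706 characters left out ...]
]
{'clock': 1.2, 'joint_pos': array([ 1.28604526e+00,  2.40613142e-01,  4.97045042e-03,  1.33515707e+00,
       -2.67859810e-05,  1.57081400e+00]), 'joint_vel': array([-0.0004991 ,  0.00052947,  0.00079548,  0.00072111, -0.00082157,
        0.00016704]), 'tau': array([-2.90184915e-03, -3.72218621e+01,  2.52693272e+01,  1.21407142e-03,
       -2.59897142e-04,  1.55456098e-05]), 'eef_pos': array([0.14046745, 0.47986584, 0.24228859]), 'tool_rot': array([ 1.41903758e-01,  9.89880459e-01, -3.60228391e-06,  1.30135343e-05]), 'ft_force': array([-0.67111752,  0.6118441 , -0.40402782]), 'ft_torque': array([-0.00020166,  0.04138196, -0.03638779]), 'grasp_force': 0.0, 'grip_width': 0.08537167351684356}
```

View pics/scene0.png

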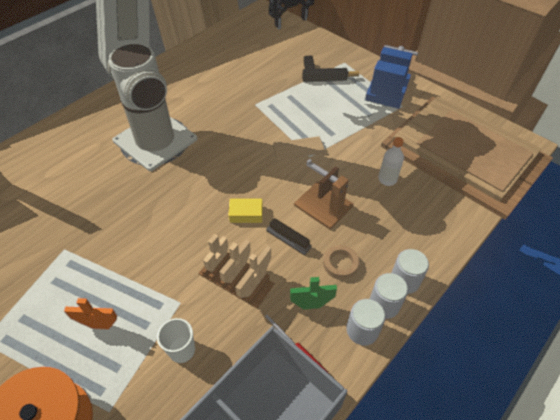

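View pics/top0.png

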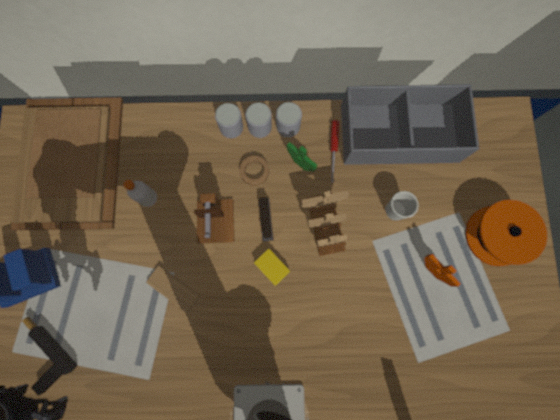

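The scene view shows three plain plywood plates in the rack at (255,269), (235,261) and (218,253), with the hook stand at (323,194). The top view shows the rack at (325,222), the hook at (214,219) and the stapler between them at (267,219).

Candidates:
- Large: top (325,202).
- Medium: plain plate at top (331,220). The green one (303,155) and orange one (442,272) are look-alikes.
- Small: top (334,240).

I choose the plain plates and check that choice in one crop.

Run:
```python
from h import *
a=cv2.imread('pics/top0.png')[185:260,190:350]; b=cv2.imread('pics/scene0.png')[145:300,190:350]
a=cv2.resize(a,None,fx=5,fy=5,interpolation=cv2.INTER_CUBIC)
cv2.imwrite('pics/c1.png',a)
cv2.imwrite('pics/c2.png',cv2.resize(b,None,fx=3.8,fy=3.8,interpolation=cv2.INTER_CUBIC))
C=cam('top')
for u,v in((325,202),(331,220),(334,240)):print(unproj(C,u,v,.15))
for u,v in((207,205),(208,235)):print(unproj(C,u,v,.138))
```

```text
[ 0.57779816 -0.15763503  0.15      ]
[ 0.52939509 -0.17135582  0.15      ]
[ 0.47682765 -0.17682198  0.15      ]
[0.57739394 0.15609269 0.138     ]
[0.49668428 0.15183636 0.138     ]
```

View pics/c1.png

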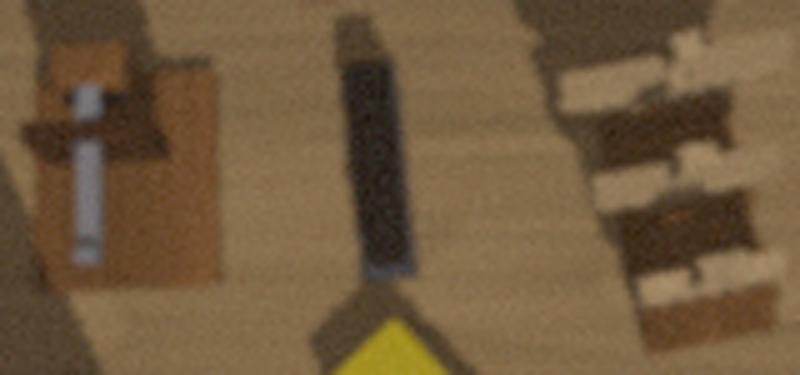

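View pics/c2.png

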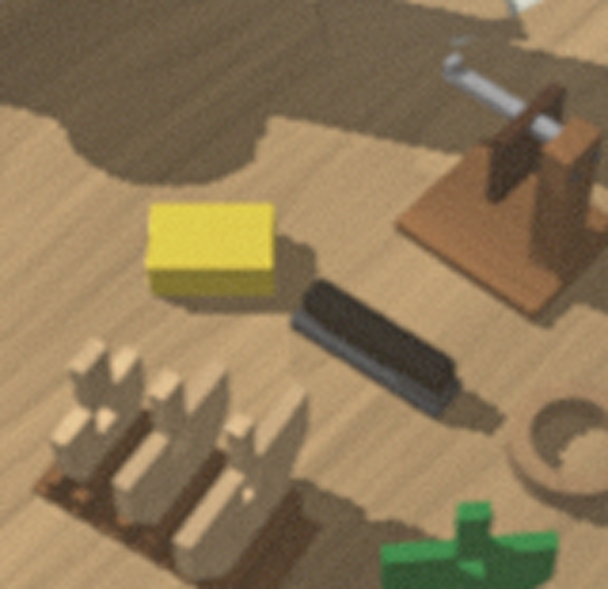

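The crops show three plain plates in the rack: large in the far slot, tab at crop (690,45); medium in the middle, tab (700,160); small nearest, tab (705,270). The bar tip is at crop (85,260), pointing towards the robot. Choice confirmed. I'll look at the hook from the wrist camera first.

```bash
cat >> h.py <<'E'
def go(p,yaw=None,o=None,fromq=None):
    "units for a move to world p with tool y at angle 90deg+yaw(deg)"
    o=o or bot.get_obs(); r=R.from_quat(o['tool_rot']); d=r.inv().apply(np.array(p)-o['eef_pos'])/.05
    w=np.zeros(3)
    if yaw is not None:
        a=np.radians(yaw); t=R.from_matrix(np.array([[-np.cos(a),-np.sin(a),0],[-np.sin(a),np.cos(a),0],[0,0,-1]]).T.T)
        w=np.degrees((r.inv()*t).as_rotvec())/5
    print('d',np.round(d,3),'w',np.round(w,3),'rows',round(np.linalg.norm(d),1))
E
python3 - <<'E'
from h import *
go([.46,.155,.33],0)
E
```

```text
d [-7.959 -4.44  -1.754] w [-0.     0.    -3.263] rows 9.3
```

Request:
drive_tool --rows '[{"dx": -7.96, "dy": -4.44, "dz": -1.75, "wz": -3.26, "hand": 85}, {"dx": -7.96, "dy": -4.44, "dz": -1.75, "wz": -3.26}, {"dx": -7.96, "dy": -4.44, "dz": -1.75, "wz": -3.26}, {"dx": -7.96, "dy": -4.44, "dz": -1.75, "wz": -3.26}, {"dx": -7.96, "dy": -4.44, "dz": -1.75, "wz": -3.26}, {"dx": -7.96, "dy": -4.44, "dz": -1.75, "wz": -3.26}, {"dx": -7.96, "dy": -4.44, "dz": -1.75, "wz": -3.26}, {"dx": -7.96, "dy": -4.44, "dz": -1.75, "wz": -3.26}, {"dx": -7.96, "dy": -4.44, "dz": -1.75, "wz": -3.26}, {"dx": -7.96, "dy": -4.44, "dz": -1.75, "wz": -3.26}, {"dx": -7.96, "dy": -4.44, "dz": -1.75, "wz": -3.26}, {"dx": -7.96, "dy": -4.44, "dz": -1.75, "wz": -3.26}, {"dx": -7.96, "dy": -4.44, "dz": -1.75, "wz": -3.26}]'

```text
invalid input at $.rows[0]: expected keys dx, dy, dz, wx, wy, wz, hand
```

Run:
```python
from h import *
import pickle
o=bot.get_obs();print(o['clock'],o['eef_pos'],o['tool_rot'],o['joint_vel'].round(3),o['ft_force'])
C=cam('wrist');a=bot.camera('wrist');save('w1.png',a);pickle.dump(C,open('w1.pkl','wb'))
for n in('hook','hook_tip','backplate_face'):
    print(n,[(round(d['score'],2),np.round(d['extent'],1).tolist()) for d in bot.look_for('wrist',n)[:3]])
go([.46,-.16,.34],0)
```

```text
1.2 [0.14046745 0.47986584 0.24228859] [ 1.41903758e-01  9.89880459e-01 -3.60228391e-06  1.30135343e-05] [-0.     0.001  0.001  0.001 -0.001  0.   ] [-0.67111752  0.6118441  -0.40402782]
hook []
hook_tip []
backplate_face []
d [ -9.728 -10.487  -1.954] w [-0.    -0.    -3.263] rows 14.4
```

View pics/w1.png

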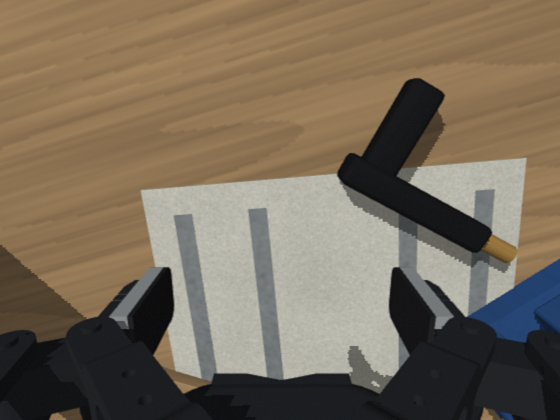

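The move was refused because it needs all the keys; the picture shows only the paper sheet at the start pose. Sending it again.

Request:
drive_tool --rows '[{"dx": -7.4, "dy": -4.6, "dz": -1.75, "wx": 0, "wy": 0, "wz": -3.26, "hand": 85}, {"dx": -7.4, "dy": -4.6, "dz": -1.75, "wx": 0, "wy": 0, "wz": -3.26, "hand": 85}, {"dx": -7.4, "dy": -4.6, "dz": -1.75, "wx": 0, "wy": 0, "wz": -3.26, "hand": 85}, {"dx": -7.4, "dy": -4.6, "dz": -1.75, "wx": 0, "wy": 0, "wz": -3.26, "hand": 85}, {"dx": -7.4, "dy": -4.6, "dz": -1.75, "wx": 0, "wy": 0, "wz": -3.26, "hand": 85}, {"dx": -7.4, "dy": -4.6, "dz": -1.75, "wx": 0, "wy": 0, "wz": -3.26, "hand": 85}, {"dx": -7.4, "dy": -4.6, "dz": -1.75, "wx": 0, "wy": 0, "wz": -3.26, "hand": 85}, {"dx": -7.4, "dy": -4.6, "dz": -1.75, "wx": 0, "wy": 0, "wz": -3.26, "hand": 85}, {"dx": -7.4, "dy": -4.6, "dz": -1.75, "wx": 0, "wy": 0, "wz": -3.26, "hand": 85}, {"dx": -7.4, "dy": -4.6, "dz": -1.75, "wx": 0, "wy": 0, "wz": -3.26, "hand": 85}, {"dx": -7.4, "dy": -4.6, "dz": -1.75, "wx": 0, "wy": 0, "wz": -3.26, "hand": 85}, {"dx": -7.4, "dy": -4.6, "dz": -1.75, "wx": 0, "wy": 0, "wz": -3.26, "hand": 85}, {"dx": -7.4, "dy": -4.6, "dz": -1.75, "wx": 0, "wy": 0, "wz": -3.26, "hand": 85}]'

```text
clock: 2.7
eef_pos: [0.4299, 0.1562, 0.3295]
tool_rot: [-0.001, 1.0, -0.0, -0.0]
ft_force: [0.0, 0.1, 0.5]
grip_width: 0.0851
grasp_force: 0.0
```

Run:
```python
from h import *
import pickle
o=bot.get_obs();print(o['clock'],o['eef_pos'],o['tool_rot'],o['joint_vel'].round(3),o['ft_force'])
C=cam('wrist');a=bot.camera('wrist');save('w2.png',a);pickle.dump(C,open('w2.pkl','wb'))
for n in('hook','hook_tip','backplate_face'):
    print(n,[(round(d['score'],2),np.round(d['extent'],1).tolist()) for d in bot.look_for('wrist',n)[:3]])
go([.43,-.16,.34],0)
```

```text
2.7 [0.4299388  0.15624044 0.32952915] [-1.05652816e-03  9.99999350e-01 -2.13612021e-05 -4.28405344e-04] [ 0.009 -0.     0.002 -0.    -0.002 -0.004] [0.04230153 0.06545988 0.45858313]
hook [(0.85, [279.5, 281.9, 85.3, 148.7]), (0.17, [36.9, 312.0, 70.3, 46.8])]
hook_tip [(0.82, [278.8, 284.6, 85.9, 146.3]), (0.23, [27.9, 265.0, 53.7, 33.7])]
backplate_face [(0.95, [281.2, 299.4, 72.2, 42.4])]
d [ 0.018 -6.321 -0.204] w [-0.    -0.001  0.021] rows 6.3
```

View pics/w2.png

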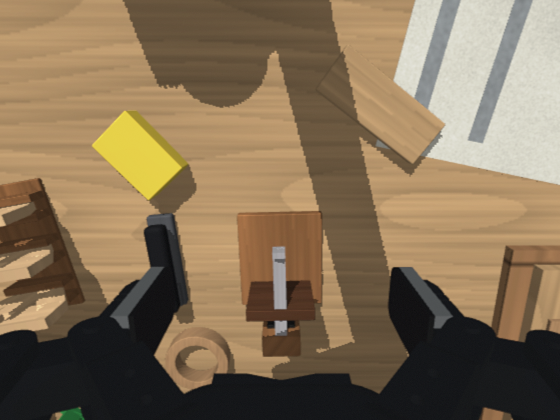

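The wrist picture shows the stand with bar tip near (279,247), backplate (281,300), base front corners (238,212) and (321,211), and post top (281,335). The rack is at the left edge, and the finger midline is at column 281. Next I fit the stand's pose numerically.

Run:
```python
from h import *
import pickle
C=pickle.load(open('w2.pkl','rb'))
a=cv2.imread('pics/w2.png')
hsv=cv2.cvtColor(a,cv2.COLOR_BGR2HSV).astype(int)
sat=hsv[...,1];val=hsv[...,2]
for v in list(range(240,336,3)):
    m=np.where((sat[v,255:305]<60)&(val[v,255:305]>90))[0]+255
    if len(m)>3: print(v,m.min(),m.max(),len(m), unproj(C,m.min()-.0,v,.135)[:2].round(4),unproj(C,m.max()+1,v,.135)[:2].round(4))
print('col 279 sat/val'); print([(v,sat[v,279],val[v,279]) for v in range(242,340,2)])
# base edges: gradient per row left/right
g=cv2.GaussianBlur(cv2.cvtColor(a,cv2.COLOR_BGR2LAB),(3,3),0).astype(float)
for v in range(220,276,8):
    dl=np.abs(np.diff(g[v],axis=0)).sum(1); l=228+dl[228:250].argmax(); r=312+dl[312:334].argmax()
    print(v,l,r,unproj(C,l+.5,v,.014)[:2].round(4),unproj(C,r+.5,v,.014)[:2].round(4))
for u in (242,250,258,266,292,300,308,316):
    dl=np.abs(np.diff(g[:,u],axis=0)).sum(1); t=202+dl[202:222].argmax(); print(u,t,unproj(C,u,t+.5,.014)[:2].round(4))
```

```text
249 272 284 13 [0.4939 0.1478] [0.4939 0.1603]
252 272 284 13 [0.497  0.1478] [0.497  0.1603]
255 272 284 13 [0.5001 0.1478] [0.5001 0.1604]
258 272 284 13 [0.5032 0.1478] [0.5032 0.1604]
261 273 284 12 [0.5064 0.1487] [0.5064 0.1604]
264 273 284 12 [0.5096 0.1487] [0.5095 0.1604]
267 273 285 13 [0.5127 0.1487] [0.5127 0.1614]
270 273 285 13 [0.5159 0.1487] [0.5159 0.1614]
273 273 285 13 [0.5191 0.1487] [0.5191 0.1614]
276 273 285 13 [0.5224 0.1487] [0.5223 0.1615]
279 273 285 13 [0.5256 0.1486] [0.5256 0.1615]
282 273 285 13 [0.5289 0.1486] [0.5288 0.1615]
285 273 285 13 [0.5321 0.1486] [0.5321 0.1615]
288 273 285 13 [0.5354 0.1486] [0.5354 0.1615]
291 273 285 13 [0.5387 0.1486] [0.5387 0.1615]
294 274 285 12 [0.542  0.1496] [0.542  0.1616]
297 274 285 12 [0.5454 0.1496] [0.5453 0.1616]
300 274 286 13 [0.5487 0.1496] [0.5487 0.1626]
303 274 286 13 [0.5521 0.1495] [0.5521 0.1626]
306 274 286 13 [0.5555 0.1495] [0.5555 0.1627]
321 275 286 12 [0.5727 0.1505] [0.5726 0.1628]
324 275 286 12 [0.5762 0.1505] [0.5761 0.1628]
327 275 286 12 [0.5797 0.1505] [0.5796 0.1628]
330 275 286 12 [0.5
[... 1616 characters left out ...]
nt64(3), np.int64(163)), (330, np.int64(3), np.int64(164)), (332, np.int64(5), np.int64(152)), (334, np.int64(3), np.int64(89)), (336, np.int64(129), np.int64(77)), (338, np.int64(143), np.int64(84))]
220 236 320 [0.5025 0.099 ] [0.5022 0.2074]
228 237 320 [0.5133 0.1   ] [0.5131 0.2077]
236 237 322 [0.5244 0.0996] [0.5241 0.2107]
244 238 327 [0.5355 0.1006] [0.5352 0.2176]
252 238 330 [0.5468 0.1003] [0.5465 0.222 ]
260 239 322 [0.5582 0.1013] [0.558  0.2118]
268 239 333 [0.5698 0.1009] [0.5695 0.2269]
242 211 [0.4911 0.1064]
250 211 [0.491  0.1166]
258 211 [0.491  0.1269]
266 211 [0.491  0.1372]
292 210 [0.4896 0.1705]
300 210 [0.4896 0.1807]
308 210 [0.4895 0.191 ]
316 210 [0.4895 0.2012]
```

Request:
drive_tool --rows '[{"dx": -0.2, "dy": -6.5, "dz": -0.2, "wx": 0, "wy": 0, "wz": 0, "hand": 85}, {"dx": -0.2, "dy": -6.5, "dz": -0.2, "wx": 0, "wy": 0, "wz": 0, "hand": 85}, {"dx": -0.2, "dy": -6.5, "dz": -0.2, "wx": 0, "wy": 0, "wz": 0, "hand": 85}, {"dx": -0.2, "dy": -6.5, "dz": -0.2, "wx": 0, "wy": 0, "wz": 0, "hand": 85}, {"dx": -0.2, "dy": -6.5, "dz": -0.2, "wx": 0, "wy": 0, "wz": 0, "hand": 85}, {"dx": -0.2, "dy": -6.5, "dz": -0.2, "wx": 0, "wy": 0, "wz": 0, "hand": 85}, {"dx": -0.2, "dy": -6.5, "dz": -0.2, "wx": 0, "wy": 0, "wz": 0, "hand": 85}, {"dx": -0.2, "dy": -6.5, "dz": -0.2, "wx": 0, "wy": 0, "wz": 0, "hand": 85}, {"dx": -0.2, "dy": -6.5, "dz": -0.2, "wx": 0, "wy": 0, "wz": 0, "hand": 85}]'

```text
clock: 3.8
eef_pos: [0.4407, -0.1696, 0.3396]
tool_rot: [0.0, 1.0, 0.0, -0.0]
ft_force: [0.3, 0.9, -0.5]
grip_width: 0.0851
grasp_force: 0.0
```

Run:
```python
from h import *
import pickle
o=bot.get_obs();print(o['clock'],o['eef_pos'],o['tool_rot'])
C=cam('wrist');a=bot.camera('wrist');save('w3.png',a);pickle.dump(C,open('w3.pkl','wb'))
for n in('large','medium','small','large_tab','medium_tab','small_tab','rack'):
    print(n,[(round(d['score'],2),np.round(d['extent'],1).tolist()) for d in bot.look_for('wrist',n)[:3]])
cv2.imwrite('pics/w3c.png',cv2.resize(cv2.imread('pics/w3.png')[130:350,140:420],None,fx=2.7,fy=2.7,interpolation=cv2.INTER_CUBIC))
```

```text
3.8 [ 0.44073654 -0.16960456  0.33957879] [ 4.73177265e-04  9.99999782e-01  3.87445439e-04 -2.46963551e-04]
large [(0.75, [286.8, 314.9, 116.3, 75.0]), (0.62, [273.1, 215.8, 74.2, 41.5])]
medium [(0.93, [322.3, 360.0, 45.6, 32.7]), (0.86, [23.6, 141.6, 47.1, 75.7]), (0.56, [280.1, 264.0, 93.3, 57.7])]
small [(0.7, [271.1, 216.1, 72.6, 43.6]), (0.35, [288.8, 314.0, 117.8, 79.3])]
large_tab [(0.76, [287.1, 315.0, 117.2, 74.8])]
medium_tab [(0.73, [281.5, 264.8, 94.8, 52.8]), (0.7, [25.2, 141.1, 50.4, 72.4]), (0.67, [318.9, 360.1, 47.3, 27.9])]
small_tab [(0.87, [270.4, 214.2, 75.5, 39.1]), (0.47, [280.2, 264.4, 95.4, 54.2])]
rack [(0.73, [273.6, 228.4, 81.0, 115.9])]
```

View pics/w3c.png

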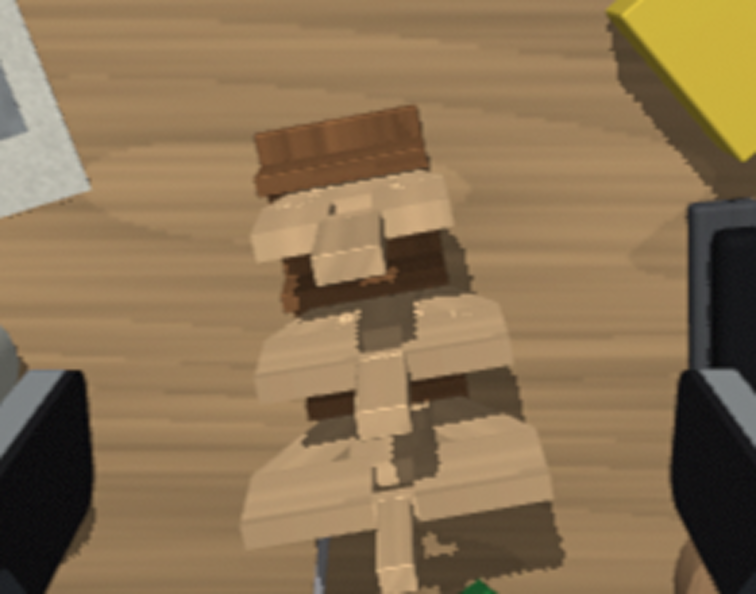

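The crop shows the three tabs, tops at crop (350,265) small, (382,420) medium and (397,578) large, with widths shrinking 26, 20, 15 px as described. The shoulders slope about 9°. The fingers are clear of them.

Run:
```python
from h import *
import pickle
C=pickle.load(open('w3.pkl','rb'))
def U(x,y,z): return unproj(C,140+x/2.7,130+y/2.7,z)[:2]
for n,t,zt,l,r,zs in (('small',(350,265),.134,(252,260),(452,229),.089),('medium',(382,420),.146,(258,400),(513,362),.101),('large',(397,578),.158,(244,548),(552,498),.113)):
    L,Rr=U(*l,zs),U(*r,zs); d=Rr-L
    print(n,'tab',U(*t,zt).round(4),'shoulder mid',((L+Rr)/2).round(4),'w',np.linalg.norm(d).round(4),'yaw',np.degrees(np.arctan2(-d[0],d[1])).round(2))
L,Rr=U(255,135,.033),U(415,107,.033);d=Rr-L;print('rack',L,Rr,np.linalg.norm(d),np.degrees(np.arctan2(-d[0],d[1])))
L,Rr=U(256,195,.033),U(430,165,.033);d=Rr-L;print('rack slot1 front wall',L,Rr,np.linalg.norm(d),np.degrees(np.arctan2(-d[0],d[1])))
```

```text
small tab [ 0.4873 -0.1805] shoulder mid [ 0.4936 -0.1813] w 0.0829 yaw 9.15
medium tab [ 0.5431 -0.169 ] shoulder mid [ 0.5488 -0.1678] w 0.1064 yaw 9.17
large tab [ 0.6015 -0.1635] shoulder mid [ 0.6077 -0.1628] w 0.1304 yaw 10.42
rack [ 0.45905268 -0.22643376] [ 0.44631247 -0.15387835] 0.07366546222753209 9.959196238889604
rack slot1 front wall [ 0.48719629 -0.22697285] [ 0.47308752 -0.14678277] 0.08142177976837006 9.978586240563706
```

Request:
drive_tool --rows '[{"dx": -3.22, "dy": 0.12, "dz": 2.5, "wx": 0, "wy": 0, "wz": -2.0, "hand": 45}, {"dx": -3.22, "dy": 0.12, "dz": 2.5, "wx": 0, "wy": 0, "wz": -2.0, "hand": 45}, {"dx": -3.22, "dy": 0.12, "dz": 2.5, "wx": 0, "wy": 0, "wz": -2.0, "hand": 45}, {"dx": -3.22, "dy": 0.12, "dz": 2.5, "wx": 0, "wy": 0, "wz": -2.0, "hand": 45}, {"dx": -3.22, "dy": 0.12, "dz": 2.5, "wx": 0, "wy": 0, "wz": -2.0, "hand": 45}, {"dx": -3.22, "dy": 0.12, "dz": 2.5, "wx": 0, "wy": 0, "wz": -2.0, "hand": 45}, {"dx": -3.22, "dy": 0.12, "dz": 3.2, "wx": 0, "wy": 0, "wz": -2.0, "hand": 45}, {"dx": -3.22, "dy": 0.12, "dz": 3.8, "wx": 0, "wy": 0, "wz": -2.0, "hand": 45}, {"dx": -3.22, "dy": 0.12, "dz": 4.18, "wx": 0, "wy": 0, "wz": -2.0, "hand": 45}, {"dx": -3.22, "dy": 0.12, "dz": 4.18, "wx": 0, "wy": 0, "wz": -2.0, "hand": 45}, {"dx": -3.22, "dy": 0.12, "dz": 4.18, "wx": 0, "wy": 0, "wz": -2.0, "hand": 45}, {"dx": -3.22, "dy": 0.12, "dz": 4.18, "wx": 0, "wy": 0, "wz": -2.0, "hand": 45}]'

```text
clock: 5.4
eef_pos: [0.6031, -0.1644, 0.1342]
tool_rot: [-0.087, 0.996, -0.001, 0.002]
ft_force: [0.5, -0.3, 0.8]
grip_width: 0.0451
grasp_force: 0.0
```

Request:
drive_tool --rows '[{"dx": 0, "dy": 0, "dz": 0, "wx": 0, "wy": 0, "wz": 0, "hand": 5}, {"dx": 0, "dy": 0, "dz": 0, "wx": 0, "wy": 0, "wz": 0, "hand": 5}, {"dx": 0, "dy": 0, "dz": 0, "wx": 0, "wy": 0, "wz": 0, "hand": 5}, {"dx": 0, "dy": 0, "dz": 0, "wx": 0, "wy": 0, "wz": 0, "hand": 5}, {"dx": 0, "dy": 0, "dz": 0, "wx": 0, "wy": 0, "wz": 0, "hand": 5}, {"dx": 0, "dy": 0, "dz": 0, "wx": 0, "wy": 0, "wz": 0, "hand": 5}]'

```text
clock: 6.0
eef_pos: [0.6027, -0.1639, 0.1322]
tool_rot: [-0.087, 0.996, -0.0, 0.001]
ft_force: [-0.5, 0.5, 5.6]
grip_width: 0.0133
grasp_force: 59.2
```

Run:
```python
from h import *
o=bot.get_obs();print(o['eef_pos'],R.from_quat(o['tool_rot']).as_matrix().round(4).tolist(),o['grip_width'],o['grasp_force'],o['ft_force'],o['ft_torque'])
go([o['eef_pos'][0],o['eef_pos'][1],.30]); go([.46,.153,.30],1.7); go([.46,.153,.2],1.7)
```

```text
[ 0.60267191 -0.16387354  0.13223448] [[-0.9848, -0.1735, 0.0024], [-0.1735, 0.9848, -0.0003], [-0.0023, -0.0007, -1.0]] 0.013312556658720016 59.23494100570679 [-0.49968722  0.52079593  5.62538674] [0.20824973 0.18155548 0.01464661]
d [-8.000e-03 -2.000e-03 -3.355e+00] w [0. 0. 0.] rows 3.4
d [ 1.703  6.734 -3.364] w [-0.006  0.026  1.659] rows 7.7
d [ 1.707  6.736 -1.364] w [-0.006  0.026  1.659] rows 7.1
```

Request:
drive_tool --rows '[{"dx": 0, "dy": 0, "dz": -0.4, "wx": 0, "wy": 0, "wz": 0, "hand": 5}, {"dx": 0, "dy": 0, "dz": -1.2, "wx": 0, "wy": 0, "wz": 0, "hand": 5}, {"dx": 0, "dy": 0, "dz": -2.1, "wx": 0, "wy": 0, "wz": 0, "hand": 5}, {"dx": 0, "dy": 0, "dz": -3.0, "wx": 0, "wy": 0, "wz": 0, "hand": 5}, {"dx": 0.2, "dy": 0.7, "dz": -3.36, "wx": 0, "wy": 0, "wz": 0.3, "hand": 5}, {"dx": 0.4, "dy": 1.5, "dz": -3.36, "wx": 0, "wy": 0, "wz": 0.6, "hand": 5}, {"dx": 0.6, "dy": 2.4, "dz": -3.36, "wx": 0, "wy": 0, "wz": 0.9, "hand": 5}, {"dx": 0.85, "dy": 3.3, "dz": -3.36, "wx": 0, "wy": 0, "wz": 1.2, "hand": 5}, {"dx": 1.1, "dy": 4.2, "dz": -3.36, "wx": 0, "wy": 0, "wz": 1.5, "hand": 5}, {"dx": 1.3, "dy": 5.1, "dz": -3.36, "wx": 0, "wy": 0, "wz": 1.66, "hand": 5}, {"dx": 1.5, "dy": 5.9, "dz": -3.36, "wx": 0, "wy": 0, "wz": 1.66, "hand": 5}, {"dx": 1.65, "dy": 6.5, "dz": -3.0, "wx": 0, "wy": 0, "wz": 1.66, "hand": 5}, {"dx": 1.7, "dy": 6.74, "dz": -2.4, "wx": 0, "wy": 0, "wz": 1.66, "hand": 5}, {"dx": 1.7, "dy": 6.74, "dz": -1.7, "wx": 0, "wy": 0, "wz": 1.66, "hand": 5}, {"dx": 1.7, "dy": 6.74, "dz": -1.36, "wx": 0, "wy": 0, "wz": 1.66, "hand": 5}, {"dx": 1.7, "dy": 6.74, "dz": -1.36, "wx": 0, "wy": 0, "wz": 1.66, "hand": 5}, {"dx": 1.7, "dy": 6.74, "dz": -1.36, "wx": 0, "wy": 0, "wz": 1.66, "hand": 5}, {"dx": 1.7, "dy": 6.74, "dz": -1.36, "wx": 0, "wy": 0, "wz": 1.66, "hand": 5}]'

```text
clock: 7.8
eef_pos: [0.4608, 0.1534, 0.2002]
tool_rot: [-0.015, 1.0, 0.0, 0.001]
ft_force: [0.3, -0.5, -1.3]
grip_width: 0.0132
grasp_force: 59.0
```

Run:
```python
from h import *
import pickle
o=bot.get_obs();print(o['clock'],o['eef_pos'],R.from_quat(o['tool_rot']).as_matrix().round(4).tolist(),o['grip_width'],o['ft_force'])
C=cam('wrist');a=bot.camera('wrist');save('w4.png',a);pickle.dump(C,open('w4.pkl','wb'))
cv2.imwrite('pics/w4c.png',cv2.resize(cv2.imread('pics/w4.png')[180:400,160:400],None,fx=2.7,fy=2.7,interpolation=cv2.INTER_CUBIC))
```

```text
7.8 [0.4607525  0.15343566 0.200156  ] [[-0.9996, -0.029, 0.0024], [-0.029, 0.9996, 0.0007], [-0.0024, 0.0007, -1.0]] 0.013227844531047571 [ 0.26410424 -0.45151408 -1.29496775]
```

View pics/w4c.png

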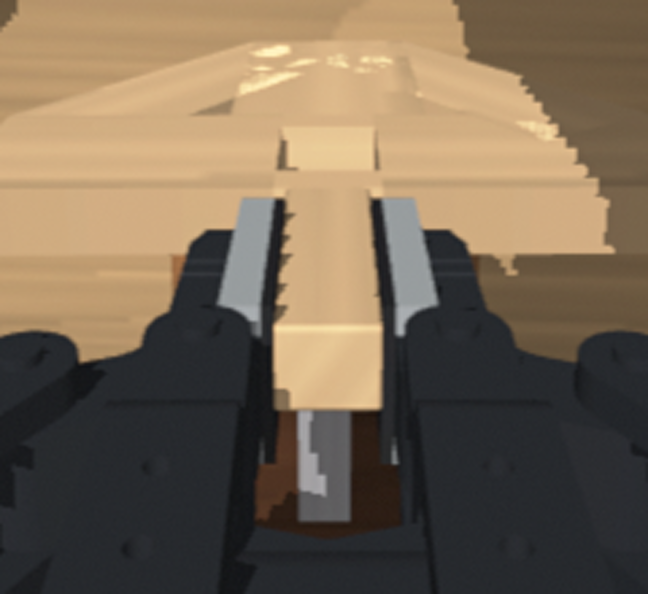

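The picture shows the tab between the fingers, with its top centred at crop column 327.5, the hole at 330 and the bar beyond at 323.5. The bar therefore lies about 1.5 mm to tool -y, with yaw aligned. I shift by that, lower to lip-passing height and go forward gently.

Request:
drive_tool --rows '[{"dx": 0.02, "dy": -0.03, "dz": 0.25, "wx": 0, "wy": 0, "wz": 0, "hand": 5}, {"dx": 0.02, "dy": -0.03, "dz": 0.52, "wx": 0, "wy": 0, "wz": 0, "hand": 5}, {"dx": 0.02, "dy": -0.03, "dz": 0.52, "wx": 0, "wy": 0, "wz": 0, "hand": 5}, {"dx": 0.02, "dy": -0.03, "dz": 0.52, "wx": 0, "wy": 0, "wz": 0, "hand": 5}, {"dx": -0.2, "dy": -0.03, "dz": 0.52, "wx": 0, "wy": 0, "wz": 0, "hand": 5}, {"dx": -0.4, "dy": -0.03, "dz": 0.52, "wx": 0, "wy": 0, "wz": 0, "hand": 5}, {"dx": -0.5, "dy": -0.03, "dz": 0.52, "wx": 0, "wy": 0, "wz": 0, "hand": 5}, {"dx": -0.6, "dy": -0.03, "dz": 0.52, "wx": 0, "wy": 0, "wz": 0, "hand": 5}, {"dx": -0.65, "dy": -0.03, "dz": 0.52, "wx": 0, "wy": 0, "wz": 0, "hand": 5}]'

```text
clock: 8.75
eef_pos: [0.4929, 0.1527, 0.1727]
tool_rot: [-0.015, 1.0, -0.0, -0.0]
ft_force: [-0.0, -0.1, -1.0]
grip_width: 0.0133
grasp_force: 59.0
```

Request:
drive_tool --rows '[{"dx": -0.1, "dy": 0, "dz": -0.02, "wx": 0, "wy": 0, "wz": 0, "hand": 5}, {"dx": -0.2, "dy": 0, "dz": -0.02, "wx": 0, "wy": 0, "wz": 0, "hand": 5}, {"dx": -0.35, "dy": 0, "dz": -0.02, "wx": 0, "wy": 0, "wz": 0, "hand": 5}, {"dx": -0.5, "dy": 0, "dz": -0.02, "wx": 0, "wy": 0, "wz": 0, "hand": 5}, {"dx": -0.6, "dy": 0, "dz": -0.02, "wx": 0, "wy": 0, "wz": 0, "hand": 5}, {"dx": -0.6, "dy": 0, "dz": 0.05, "wx": 0, "wy": 0, "wz": 0, "hand": 5}, {"dx": -0.6, "dy": 0, "dz": 0.12, "wx": 0, "wy": 0, "wz": 0, "hand": 5}, {"dx": -0.6, "dy": 0, "dz": 0.15, "wx": 0, "wy": 0, "wz": 0, "hand": 5}, {"dx": -0.6, "dy": 0, "dz": 0.15, "wx": 0, "wy": 0, "wz": 0, "hand": 5}]'

```text
clock: 9.65
eef_pos: [0.5216, 0.1535, 0.1648]
tool_rot: [-0.015, 1.0, -0.0, -0.001]
ft_force: [-0.2, 1.2, -1.6]
grip_width: 0.0132
grasp_force: 59.0
```

Request:
drive_tool --rows '[{"dx": 0, "dy": 0, "dz": 0.02, "wx": 0, "wy": 0, "wz": 0, "hand": 5}, {"dx": 0, "dy": 0, "dz": 0.04, "wx": 0, "wy": 0, "wz": 0, "hand": 5}, {"dx": 0, "dy": 0, "dz": 0.04, "wx": 0, "wy": 0, "wz": 0, "hand": 5}]'

```text
clock: 9.95
eef_pos: [0.5222, 0.1536, 0.1633]
tool_rot: [-0.015, 1.0, -0.0, 0.0]
ft_force: [0.1, 0.3, -1.2]
grip_width: 0.013
grasp_force: 59.0
```

Request:
drive_tool --rows '[{"dx": 0, "dy": 0, "dz": 0.02, "wx": 0, "wy": 0, "wz": 0, "hand": 5}, {"dx": 0, "dy": 0, "dz": 0.03, "wx": 0, "wy": 0, "wz": 0, "hand": 5}, {"dx": 0, "dy": 0, "dz": 0.03, "wx": 0, "wy": 0, "wz": 0, "hand": 5}]'

```text
clock: 10.25
eef_pos: [0.5223, 0.1537, 0.1623]
tool_rot: [-0.015, 1.0, 0.0, 0.0]
ft_force: [-1.5, -1.0, 2.1]
grip_width: 0.0132
grasp_force: 59.6
```

The plate touches the bar at TCP z 0.162, as computed. Sliding back.

Request:
drive_tool --rows '[{"dx": -0.1, "dy": 0, "dz": -0.01, "wx": 0, "wy": 0, "wz": 0, "hand": 5}, {"dx": -0.25, "dy": 0, "dz": -0.01, "wx": 0, "wy": 0, "wz": 0, "hand": 5}, {"dx": -0.4, "dy": 0, "dz": -0.01, "wx": 0, "wy": 0, "wz": 0, "hand": 5}, {"dx": -0.5, "dy": 0, "dz": -0.01, "wx": 0, "wy": 0, "wz": 0, "hand": 5}, {"dx": -0.55, "dy": 0, "dz": -0.01, "wx": 0, "wy": 0, "wz": 0, "hand": 5}, {"dx": -0.6, "dy": 0, "dz": -0.01, "wx": 0, "wy": 0, "wz": 0, "hand": 5}, {"dx": -0.64, "dy": 0, "dz": -0.01, "wx": 0, "wy": 0, "wz": 0, "hand": 5}, {"dx": -0.68, "dy": 0, "dz": -0.01, "wx": 0, "wy": 0, "wz": 0, "hand": 5}, {"dx": -0.68, "dy": 0, "dz": -0.01, "wx": 0, "wy": 0, "wz": 0, "hand": 5}]'

```text
clock: 11.15
eef_pos: [0.5545, 0.1546, 0.1622]
tool_rot: [-0.015, 1.0, -0.0, -0.002]
ft_force: [-5.5, 0.5, 4.8]
grip_width: 0.0133
grasp_force: 59.9
```

Request:
drive_tool --rows '[{"dx": -0.04, "dy": 0, "dz": -0.01, "wx": 0, "wy": 0, "wz": 0, "hand": 5}, {"dx": -0.08, "dy": 0, "dz": -0.01, "wx": 0, "wy": 0, "wz": 0, "hand": 5}, {"dx": -0.11, "dy": 0, "dz": -0.01, "wx": 0, "wy": 0, "wz": 0, "hand": 5}, {"dx": -0.14, "dy": 0, "dz": -0.01, "wx": 0, "wy": 0, "wz": 0, "hand": 5}, {"dx": -0.14, "dy": 0, "dz": -0.01, "wx": 0, "wy": 0, "wz": 0, "hand": 5}]'

```text
clock: 11.65
eef_pos: [0.5613, 0.1547, 0.1623]
tool_rot: [-0.015, 1.0, -0.0, -0.002]
ft_force: [-5.3, -0.5, 2.1]
grip_width: 0.0129
grasp_force: 59.4
```

Backplate is sliding at about 5 N. I continue in small steps.

Request:
drive_tool --rows '[{"dx": -0.02, "dy": 0, "dz": 0, "wx": 0, "wy": 0, "wz": 0, "hand": 5}, {"dx": -0.04, "dy": 0, "dz": 0, "wx": 0, "wy": 0, "wz": 0, "hand": 5}, {"dx": -0.06, "dy": 0, "dz": 0, "wx": 0, "wy": 0, "wz": 0, "hand": 5}, {"dx": -0.06, "dy": 0, "dz": 0, "wx": 0, "wy": 0, "wz": 0, "hand": 5}]'

```text
clock: 12.05
eef_pos: [0.5642, 0.1548, 0.1622]
tool_rot: [-0.015, 1.0, -0.0, -0.002]
ft_force: [-5.1, 0.3, 2.1]
grip_width: 0.0131
grasp_force: 59.4
```

Request:
drive_tool --rows '[{"dx": -0.02, "dy": 0, "dz": 0, "wx": 0, "wy": 0, "wz": 0, "hand": 5}, {"dx": -0.04, "dy": 0, "dz": 0, "wx": 0, "wy": 0, "wz": 0, "hand": 5}, {"dx": -0.04, "dy": 0, "dz": 0, "wx": 0, "wy": 0, "wz": 0, "hand": 5}]'

```text
clock: 12.35
eef_pos: [0.5662, 0.1549, 0.1623]
tool_rot: [-0.015, 1.0, -0.0, -0.002]
ft_force: [-5.3, 0.8, 1.1]
grip_width: 0.0131
grasp_force: 59.4
```

Request:
drive_tool --rows '[{"dx": -0.02, "dy": 0, "dz": 0, "wx": 0, "wy": 0, "wz": 0, "hand": 5}, {"dx": -0.04, "dy": 0, "dz": 0, "wx": 0, "wy": 0, "wz": 0, "hand": 5}, {"dx": -0.04, "dy": 0, "dz": 0, "wx": 0, "wy": 0, "wz": 0, "hand": 5}]'

```text
clock: 12.65
eef_pos: [0.5677, 0.1549, 0.1623]
tool_rot: [-0.015, 1.0, -0.0, -0.003]
ft_force: [-7.0, -0.1, 3.4]
grip_width: 0.0133
grasp_force: 59.7
```

Request:
drive_tool --rows '[{"dx": -0.02, "dy": 0, "dz": 0, "wx": 0, "wy": 0, "wz": 0, "hand": 5}, {"dx": -0.04, "dy": 0, "dz": 0, "wx": 0, "wy": 0, "wz": 0, "hand": 5}, {"dx": -0.04, "dy": 0, "dz": 0, "wx": 0, "wy": 0, "wz": 0, "hand": 5}]'

```text
clock: 12.95
eef_pos: [0.5679, 0.1549, 0.1622]
tool_rot: [-0.015, 1.0, -0.0, -0.005]
ft_force: [-10.3, -1.1, 6.3]
grip_width: 0.0127
grasp_force: 60.1
```

The stop is felt at x 0.568. I press slightly more and hold.

Request:
drive_tool --rows '[{"dx": -0.02, "dy": 0, "dz": 0, "wx": 0, "wy": 0, "wz": 0, "hand": 5}, {"dx": -0.02, "dy": 0, "dz": 0, "wx": 0, "wy": 0, "wz": 0, "hand": 5}, {"dx": -0.02, "dy": 0, "dz": 0, "wx": 0, "wy": 0, "wz": 0, "hand": 5}, {"dx": -0.02, "dy": 0, "dz": 0, "wx": 0, "wy": 0, "wz": 0, "hand": 5}]'

```text
clock: 13.35
eef_pos: [0.568, 0.1549, 0.1623]
tool_rot: [-0.015, 1.0, -0.0, -0.005]
ft_force: [-12.5, -0.6, 8.3]
grip_width: 0.013
grasp_force: 60.3
```

Request:
drive_tool --rows '[{"dx": 0, "dy": 0, "dz": 0, "wx": 0, "wy": 0, "wz": 0, "hand": 56}, {"dx": 0.02, "dy": 0, "dz": 0, "wx": 0, "wy": 0, "wz": 0, "hand": 56}, {"dx": 0.04, "dy": 0, "dz": 0, "wx": 0, "wy": 0, "wz": 0, "hand": 56}, {"dx": 0.06, "dy": 0, "dz": 0, "wx": 0, "wy": 0, "wz": 0, "hand": 56}, {"dx": 0.4, "dy": 0, "dz": -0.1, "wx": 0, "wy": 0, "wz": 0, "hand": 56}, {"dx": 0.76, "dy": 0, "dz": -0.1, "wx": 0, "wy": 0, "wz": 0, "hand": 56}, {"dx": 0.76, "dy": 0, "dz": -0.1, "wx": 0, "wy": 0, "wz": 0, "hand": 56}, {"dx": 0.76, "dy": 0, "dz": 0.4, "wx": 0, "wy": 0, "wz": 0, "hand": 56}, {"dx": 0.76, "dy": 0, "dz": 0.64, "wx": 0, "wy": 0, "wz": 0, "hand": 56}, {"dx": 0.76, "dy": 0, "dz": 0.64, "wx": 0, "wy": 0, "wz": 0, "hand": 56}]'

```text
clock: 14.35
eef_pos: [0.5341, 0.1535, 0.1285]
tool_rot: [-0.015, 1.0, -0.001, -0.002]
ft_force: [-0.9, -0.4, -0.4]
grip_width: 0.0558
grasp_force: 0.0
```

Run:
```python
from h import *
import pickle
o=bot.get_obs();print(o['eef_pos'],o['ft_force'],o['grip_width'],R.from_quat(o['tool_rot']).as_matrix()[:,2])
C=cam('wrist');a=bot.camera('wrist');save('w5.png',a);pickle.dump(C,open('w5.pkl','wb'))
```

```text
[0.53405863 0.15349207 0.12853159] [-0.94920426 -0.39659728 -0.42679795] 0.05577224605727711 [-0.004305   -0.00133745 -0.99998984]
```

View pics/w5.png

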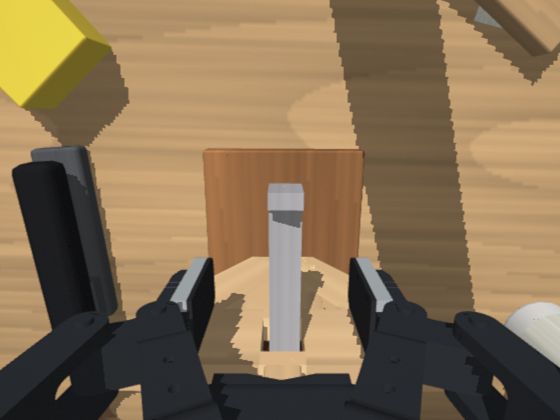

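The picture shows the bar (268–302) running through the large plate's hole (262–305 at row 330), with the fingers straddling it (213/350). The large hangs well. Now a squaring push with the open fingers.

Request:
drive_tool --rows '[{"dx": -0.1, "dy": 0.02, "dz": 0, "wx": 0, "wy": 0, "wz": 0, "hand": 56}, {"dx": -0.2, "dy": 0.02, "dz": 0, "wx": 0, "wy": 0, "wz": 0, "hand": 56}, {"dx": -0.26, "dy": 0.02, "dz": 0, "wx": 0, "wy": 0, "wz": 0, "hand": 56}, {"dx": -0.3, "dy": 0.02, "dz": 0, "wx": 0, "wy": 0, "wz": 0, "hand": 56}, {"dx": -0.34, "dy": 0.02, "dz": 0, "wx": 0, "wy": 0, "wz": 0, "hand": 56}, {"dx": -0.38, "dy": 0.02, "dz": 0, "wx": 0, "wy": 0, "wz": 0, "hand": 56}, {"dx": -0.38, "dy": 0.02, "dz": 0, "wx": 0, "wy": 0, "wz": 0, "hand": 56}]'

```text
clock: 15.1
eef_pos: [0.5488, 0.1554, 0.1309]
tool_rot: [-0.015, 1.0, -0.0, -0.006]
ft_force: [-16.6, -0.5, 10.9]
grip_width: 0.0558
grasp_force: 8.0
```

Request:
drive_tool --rows '[{"dx": 0.15, "dy": 0, "dz": 0, "wx": 0, "wy": 0, "wz": 0, "hand": 56}, {"dx": 0.45, "dy": 0, "dz": 0, "wx": 0, "wy": 0, "wz": 0, "hand": 56}, {"dx": 0.5, "dy": 0, "dz": -0.4, "wx": 0, "wy": 0, "wz": 0, "hand": 56}, {"dx": 0.5, "dy": 0, "dz": -1.2, "wx": 0, "wy": 0, "wz": 0, "hand": 56}, {"dx": 0.5, "dy": 0, "dz": -2.0, "wx": 0, "wy": 0, "wz": 0, "hand": 56}]'

```text
clock: 15.6
eef_pos: [0.529, 0.1547, 0.2316]
tool_rot: [-0.015, 1.0, -0.0, -0.0]
ft_force: [1.8, 0.2, 0.7]
grip_width: 0.0558
grasp_force: 0.0
```

Run:
```python
from h import *
import pickle
C=pickle.load(open('w4.pkl','rb'))
for y in(325,410): print(unproj(C,160+327.5/2.7,180+y/2.7,.200+.0258)-[.4608,.1534,0])
o=bot.get_obs();print(o['eef_pos'],o['clock'],o['ft_force'])
go([.5431,-.1705,.22],9.6);go([.5431,-.1705,.119],9.6)
```

```text
[-6.50315637e-03  1.50859530e-04  2.25800000e-01]
[0.00535282 0.00049678 0.2258    ]
[0.52902137 0.15466176 0.23163293] 15.6 [1.76480892 0.19059016 0.71124435]
d [-0.09  -6.509  0.235] w [-0.005 -0.006 -1.583] rows 6.5
d [-0.092 -6.508  2.255] w [-0.005 -0.006 -1.583] rows 6.9
```

Request:
drive_tool --rows '[{"dx": -0.09, "dy": -6.51, "dz": 0, "wx": 0, "wy": 0, "wz": -1.58, "hand": 50}, {"dx": -0.09, "dy": -6.51, "dz": 0, "wx": 0, "wy": 0, "wz": -1.58, "hand": 50}, {"dx": -0.09, "dy": -6.51, "dz": 0, "wx": 0, "wy": 0, "wz": -1.58, "hand": 50}, {"dx": -0.09, "dy": -6.51, "dz": 0, "wx": 0, "wy": 0, "wz": -1.58, "hand": 50}, {"dx": -0.09, "dy": -6.51, "dz": 0, "wx": 0, "wy": 0, "wz": -1.58, "hand": 50}, {"dx": -0.09, "dy": -6.51, "dz": 0, "wx": 0, "wy": 0, "wz": -1.58, "hand": 50}, {"dx": -0.09, "dy": -6.51, "dz": 0.1, "wx": 0, "wy": 0, "wz": -1.58, "hand": 50}, {"dx": -0.09, "dy": -6.51, "dz": 0.2, "wx": 0, "wy": 0, "wz": -1.58, "hand": 50}, {"dx": -0.09, "dy": -6.51, "dz": 0.2, "wx": 0, "wy": 0, "wz": -1.58, "hand": 50}, {"dx": -0.09, "dy": -6.51, "dz": 0.8, "wx": 0, "wy": 0, "wz": -1.58, "hand": 50}, {"dx": -0.09, "dy": -6.51, "dz": 1.5, "wx": 0, "wy": 0, "wz": -1.58, "hand": 50}, {"dx": -0.09, "dy": -6.51, "dz": 2.25, "wx": 0, "wy": 0, "wz": -1.58, "hand": 50}, {"dx": -0.09, "dy": -6.51, "dz": 2.25, "wx": 0, "wy": 0, "wz": -1.58, "hand": 50}, {"dx": -0.09, "dy": -6.51, "dz": 2.25, "wx": 0, "wy": 0, "wz": -1.58, "hand": 5}, {"dx": -0.09, "dy": -6.51, "dz": 2.25, "wx": 0, "wy": 0, "wz": -1.58, "hand": 5}, {"dx": -0.09, "dy": -6.51, "dz": 2.25, "wx": 0, "wy": 0, "wz": -1.58, "hand": 5}, {"dx": -0.09, "dy": -6.51, "dz": 2.25, "wx": 0, "wy": 0, "wz": -1.58, "hand": 5}, {"dx": -0.09, "dy": -6.51, "dz": 2.25, "wx": 0, "wy": 0, "wz": -1.58, "hand": 5}, {"dx": -0.09, "dy": -6.51, "dz": 2.25, "wx": 0, "wy": 0, "wz": -1.58, "hand": 5}]'

```text
clock: 17.5
eef_pos: [0.545, -0.1706, 0.1208]
tool_rot: [-0.084, 0.996, -0.001, 0.002]
ft_force: [0.2, 1.6, 6.7]
grip_width: 0.019
grasp_force: 60.6
```

Run:
```python
from h import *
o=bot.get_obs();print(o['eef_pos'],o['ft_force'],R.from_quat(o['tool_rot']).as_matrix()[:,2])
go([.46,.1523,.30],1.7);go([.46,.1523,.174],1.7)
```

```text
[ 0.54499626 -0.17059668  0.12082172] [0.17361862 1.55568247 6.7448179 ] [ 4.95386363e-03 -6.46988547e-04 -9.99987520e-01]
d [ 0.583  6.646 -3.596] w [-0.013  0.056  1.578] rows 7.6
d [ 0.595  6.649 -1.076] w [-0.013  0.056  1.578] rows 6.8
```

Request:
drive_tool --rows '[{"dx": 0, "dy": 0, "dz": -0.4, "wx": 0, "wy": 0, "wz": 0, "hand": 5}, {"dx": 0, "dy": 0, "dz": -1.2, "wx": 0, "wy": 0, "wz": 0, "hand": 5}, {"dx": 0, "dy": 0, "dz": -2.1, "wx": 0, "wy": 0, "wz": 0, "hand": 5}, {"dx": 0, "dy": 0, "dz": -3.0, "wx": 0, "wy": 0, "wz": 0, "hand": 5}, {"dx": 0.1, "dy": 0.7, "dz": -3.3, "wx": 0, "wy": 0, "wz": 0.3, "hand": 5}, {"dx": 0.15, "dy": 1.5, "dz": -3.3, "wx": 0, "wy": 0, "wz": 0.6, "hand": 5}, {"dx": 0.25, "dy": 2.4, "dz": -3.3, "wx": 0, "wy": 0, "wz": 0.9, "hand": 5}, {"dx": 0.35, "dy": 3.3, "dz": -3.3, "wx": 0, "wy": 0, "wz": 1.2, "hand": 5}, {"dx": 0.45, "dy": 4.2, "dz": -3.3, "wx": 0, "wy": 0, "wz": 1.5, "hand": 5}, {"dx": 0.5, "dy": 5.1, "dz": -3.3, "wx": 0, "wy": 0, "wz": 1.58, "hand": 5}, {"dx": 0.55, "dy": 5.9, "dz": -3.3, "wx": 0, "wy": 0, "wz": 1.58, "hand": 5}, {"dx": 0.58, "dy": 6.5, "dz": -3.0, "wx": 0, "wy": 0, "wz": 1.58, "hand": 5}, {"dx": 0.59, "dy": 6.65, "dz": -2.4, "wx": 0, "wy": 0, "wz": 1.58, "hand": 5}, {"dx": 0.59, "dy": 6.65, "dz": -1.7, "wx": 0, "wy": 0, "wz": 1.58, "hand": 5}, {"dx": 0.59, "dy": 6.65, "dz": -1.2, "wx": 0, "wy": 0, "wz": 1.58, "hand": 5}, {"dx": 0.59, "dy": 6.65, "dz": -1.1, "wx": 0, "wy": 0, "wz": 1.58, "hand": 5}, {"dx": 0.59, "dy": 6.65, "dz": -1.1, "wx": 0, "wy": 0, "wz": 1.58, "hand": 5}, {"dx": 0.59, "dy": 6.65, "dz": -1.1, "wx": 0, "wy": 0, "wz": 1.58, "hand": 5}]'

```text
clock: 19.3
eef_pos: [0.4599, 0.1527, 0.1749]
tool_rot: [-0.014, 1.0, 0.0, 0.001]
ft_force: [0.8, 0.2, -0.9]
grip_width: 0.0194
grasp_force: 59.6
```

Run:
```python
from h import *
o=bot.get_obs();print(o['clock'],o['eef_pos'],o['ft_force'],R.from_quat(o['tool_rot']).as_matrix().round(4).tolist(),o['grip_width'])
go([.48,.1529,.1745],1.7);go([.495,.1533,.1745],1.7);go([.525,.1542,.1745],1.7);go([.525,.1542,.163],1.7)
```

```text
19.3 [0.45994965 0.15269462 0.17490393] [ 0.77004605  0.22988604 -0.88620227] [[-0.9996, -0.0289, 0.0026], [-0.0289, 0.9996, 0.0008], [-0.0026, 0.0007, -1.0]] 0.019434201769275232
d [-0.401 -0.008  0.009] w [ 0.008  0.03  -0.008] rows 0.4
d [-0.701 -0.008  0.01 ] w [ 0.008  0.03  -0.008] rows 0.7
d [-1.301 -0.008  0.011] w [ 0.008  0.03  -0.008] rows 1.3
d [-1.301 -0.008  0.241] w [ 0.008  0.03  -0.008] rows 1.3
```

Request:
drive_tool --rows '[{"dx": -0.2, "dy": 0, "dz": 0, "wx": 0, "wy": 0, "wz": 0, "hand": 5}, {"dx": -0.4, "dy": 0, "dz": 0, "wx": 0, "wy": 0, "wz": 0, "hand": 5}, {"dx": -0.5, "dy": 0, "dz": 0, "wx": 0, "wy": 0, "wz": 0, "hand": 5}, {"dx": -0.6, "dy": 0, "dz": 0, "wx": 0, "wy": 0, "wz": 0, "hand": 5}, {"dx": -0.65, "dy": 0, "dz": 0, "wx": 0, "wy": 0, "wz": 0, "hand": 5}, {"dx": -0.7, "dy": 0, "dz": 0, "wx": 0, "wy": 0, "wz": 0, "hand": 5}]'

```text
clock: 19.9
eef_pos: [0.4939, 0.1535, 0.1731]
tool_rot: [-0.015, 1.0, -0.0, -0.0]
ft_force: [0.6, 0.4, -1.5]
grip_width: 0.0195
grasp_force: 59.6
```

Request:
drive_tool --rows '[{"dx": -0.1, "dy": 0, "dz": -0.02, "wx": 0, "wy": 0, "wz": 0, "hand": 5}, {"dx": -0.2, "dy": 0, "dz": -0.02, "wx": 0, "wy": 0, "wz": 0, "hand": 5}, {"dx": -0.35, "dy": 0, "dz": -0.02, "wx": 0, "wy": 0, "wz": 0, "hand": 5}, {"dx": -0.5, "dy": 0, "dz": -0.02, "wx": 0, "wy": 0, "wz": 0, "hand": 5}, {"dx": -0.6, "dy": 0, "dz": -0.02, "wx": 0, "wy": 0, "wz": 0, "hand": 5}, {"dx": -0.6, "dy": 0, "dz": 0.05, "wx": 0, "wy": 0, "wz": 0, "hand": 5}, {"dx": -0.6, "dy": 0, "dz": 0.12, "wx": 0, "wy": 0, "wz": 0, "hand": 5}, {"dx": -0.6, "dy": 0, "dz": 0.17, "wx": 0, "wy": 0, "wz": 0, "hand": 5}, {"dx": -0.6, "dy": 0, "dz": 0.17, "wx": 0, "wy": 0, "wz": 0, "hand": 5}]'

```text
clock: 20.8
eef_pos: [0.5231, 0.1543, 0.1641]
tool_rot: [-0.015, 1.0, -0.0, -0.001]
ft_force: [0.0, 0.2, -0.5]
grip_width: 0.0194
grasp_force: 59.6
```

Request:
drive_tool --rows '[{"dx": 0, "dy": 0, "dz": 0.02, "wx": 0, "wy": 0, "wz": 0, "hand": 5}, {"dx": 0, "dy": 0, "dz": 0.03, "wx": 0, "wy": 0, "wz": 0, "hand": 5}, {"dx": -0.15, "dy": 0, "dz": 0.03, "wx": 0, "wy": 0, "wz": 0, "hand": 5}, {"dx": -0.3, "dy": 0, "dz": 0.03, "wx": 0, "wy": 0, "wz": 0, "hand": 5}, {"dx": -0.42, "dy": 0, "dz": 0.03, "wx": 0, "wy": 0, "wz": 0, "hand": 5}, {"dx": -0.5, "dy": 0, "dz": 0.03, "wx": 0, "wy": 0, "wz": 0, "hand": 5}, {"dx": -0.56, "dy": 0, "dz": 0.03, "wx": 0, "wy": 0, "wz": 0, "hand": 5}, {"dx": -0.6, "dy": 0, "dz": 0.03, "wx": 0, "wy": 0, "wz": 0, "hand": 5}, {"dx": -0.6, "dy": 0, "dz": 0.03, "wx": 0, "wy": 0, "wz": 0, "hand": 5}]'

```text
clock: 21.7
eef_pos: [0.554, 0.1553, 0.1632]
tool_rot: [-0.015, 1.0, -0.0, -0.0]
ft_force: [0.4, -1.0, -0.8]
grip_width: 0.019
grasp_force: 59.6
```

Request:
drive_tool --rows '[{"dx": -0.02, "dy": 0, "dz": 0.01, "wx": 0, "wy": 0, "wz": 0, "hand": 5}, {"dx": -0.04, "dy": 0, "dz": 0.01, "wx": 0, "wy": 0, "wz": 0, "hand": 5}, {"dx": -0.06, "dy": 0, "dz": 0.01, "wx": 0, "wy": 0, "wz": 0, "hand": 5}, {"dx": -0.06, "dy": 0, "dz": 0.01, "wx": 0, "wy": 0, "wz": 0, "hand": 5}]'

```text
clock: 22.1
eef_pos: [0.5558, 0.1554, 0.1628]
tool_rot: [-0.015, 1.0, -0.0, -0.001]
ft_force: [-4.5, -0.4, 2.4]
grip_width: 0.0194
grasp_force: 60.1
```

Request:
drive_tool --rows '[{"dx": -0.02, "dy": 0, "dz": 0, "wx": 0, "wy": 0, "wz": 0, "hand": 5}, {"dx": -0.04, "dy": 0, "dz": 0, "wx": 0, "wy": 0, "wz": 0, "hand": 5}, {"dx": -0.04, "dy": 0, "dz": 0, "wx": 0, "wy": 0, "wz": 0, "hand": 5}]'

```text
clock: 22.4
eef_pos: [0.5561, 0.1554, 0.1628]
tool_rot: [-0.015, 1.0, -0.0, -0.003]
ft_force: [-9.1, -0.6, 4.9]
grip_width: 0.0192
grasp_force: 60.6
```

Request:
drive_tool --rows '[{"dx": -0.02, "dy": 0, "dz": 0, "wx": 0, "wy": 0, "wz": 0, "hand": 5}, {"dx": -0.03, "dy": 0, "dz": 0, "wx": 0, "wy": 0, "wz": 0, "hand": 5}, {"dx": -0.03, "dy": 0, "dz": 0, "wx": 0, "wy": 0, "wz": 0, "hand": 5}, {"dx": -0.03, "dy": 0, "dz": 0, "wx": 0, "wy": 0, "wz": 0, "hand": 5}]'

```text
clock: 22.8
eef_pos: [0.5562, 0.1554, 0.1628]
tool_rot: [-0.015, 1.0, -0.0, -0.004]
ft_force: [-12.5, -0.2, 7.9]
grip_width: 0.0188
grasp_force: 60.8
```

Request:
drive_tool --rows '[{"dx": 0, "dy": 0, "dz": 0, "wx": 0, "wy": 0, "wz": 0, "hand": 56}, {"dx": 0.02, "dy": 0, "dz": 0, "wx": 0, "wy": 0, "wz": 0, "hand": 56}, {"dx": 0.04, "dy": 0, "dz": 0, "wx": 0, "wy": 0, "wz": 0, "hand": 56}, {"dx": 0.06, "dy": 0, "dz": 0, "wx": 0, "wy": 0, "wz": 0, "hand": 56}, {"dx": 0.4, "dy": 0, "dz": -0.1, "wx": 0, "wy": 0, "wz": 0, "hand": 56}, {"dx": 0.8, "dy": 0, "dz": -0.1, "wx": 0, "wy": 0, "wz": 0, "hand": 56}, {"dx": 0.8, "dy": 0, "dz": -0.1, "wx": 0, "wy": 0, "wz": 0, "hand": 56}, {"dx": 0.8, "dy": 0, "dz": 0.4, "wx": 0, "wy": 0, "wz": 0, "hand": 56}, {"dx": 0.8, "dy": 0, "dz": 0.64, "wx": 0, "wy": 0, "wz": 0, "hand": 56}, {"dx": 0.8, "dy": 0, "dz": 0.64, "wx": 0, "wy": 0, "wz": 0, "hand": 56}]'

```text
clock: 23.8
eef_pos: [0.5192, 0.1538, 0.1286]
tool_rot: [-0.015, 1.0, -0.001, -0.002]
ft_force: [-0.5, -0.9, 0.0]
grip_width: 0.0558
grasp_force: 0.0
```

Request:
drive_tool --rows '[{"dx": -0.1, "dy": 0, "dz": 0, "wx": 0, "wy": 0, "wz": 0, "hand": 56}, {"dx": -0.2, "dy": 0, "dz": 0, "wx": 0, "wy": 0, "wz": 0, "hand": 56}, {"dx": -0.26, "dy": 0, "dz": 0, "wx": 0, "wy": 0, "wz": 0, "hand": 56}, {"dx": -0.3, "dy": 0, "dz": 0, "wx": 0, "wy": 0, "wz": 0, "hand": 56}, {"dx": -0.34, "dy": 0, "dz": 0, "wx": 0, "wy": 0, "wz": 0, "hand": 56}, {"dx": -0.38, "dy": 0, "dz": 0, "wx": 0, "wy": 0, "wz": 0, "hand": 56}, {"dx": -0.38, "dy": 0, "dz": 0, "wx": 0, "wy": 0, "wz": 0, "hand": 56}]'

```text
clock: 24.5
eef_pos: [0.5366, 0.1547, 0.1306]
tool_rot: [-0.015, 1.0, -0.0, -0.003]
ft_force: [-7.8, -0.1, 3.7]
grip_width: 0.0559
grasp_force: 3.6
```

Request:
drive_tool --rows '[{"dx": -0.02, "dy": 0, "dz": 0, "wx": 0, "wy": 0, "wz": 0, "hand": 56}, {"dx": -0.03, "dy": 0, "dz": 0, "wx": 0, "wy": 0, "wz": 0, "hand": 56}, {"dx": -0.03, "dy": 0, "dz": 0, "wx": 0, "wy": 0, "wz": 0, "hand": 56}, {"dx": -0.03, "dy": 0, "dz": 0, "wx": 0, "wy": 0, "wz": 0, "hand": 56}]'

```text
clock: 24.9
eef_pos: [0.5367, 0.1547, 0.1306]
tool_rot: [-0.015, 1.0, -0.0, -0.004]
ft_force: [-11.3, -0.0, 7.0]
grip_width: 0.0557
grasp_force: 5.4
```

Request:
drive_tool --rows '[{"dx": 0.15, "dy": 0, "dz": 0, "wx": 0, "wy": 0, "wz": 0, "hand": 56}, {"dx": 0.45, "dy": 0, "dz": 0, "wx": 0, "wy": 0, "wz": 0, "hand": 56}, {"dx": 0.5, "dy": 0, "dz": -0.4, "wx": 0, "wy": 0, "wz": 0, "hand": 56}, {"dx": 0.5, "dy": 0, "dz": -1.2, "wx": 0, "wy": 0, "wz": 0, "hand": 56}, {"dx": 0.5, "dy": 0, "dz": -2.0, "wx": 0, "wy": 0, "wz": 0, "hand": 56}]'

```text
clock: 25.4
eef_pos: [0.5152, 0.154, 0.2314]
tool_rot: [-0.015, 1.0, -0.0, -0.001]
ft_force: [1.0, -0.4, -0.4]
grip_width: 0.0561
grasp_force: 0.0
```

Run:
```python
from h import *
o=bot.get_obs();print(o['eef_pos'],o['clock'],o['ft_force'])
go([.4878,-.182,.107],9.5)
```

```text
[0.51522332 0.15404327 0.23137794] 25.4 [ 1.04891968 -0.40749846 -0.3678698 ]
d [ 0.744 -6.7    2.492] w [-0.005 -0.014 -1.562] rows 7.2
```

Request:
drive_tool --rows '[{"dx": 0.74, "dy": -6.7, "dz": 0, "wx": 0, "wy": 0, "wz": -1.56, "hand": 54}, {"dx": 0.74, "dy": -6.7, "dz": 0, "wx": 0, "wy": 0, "wz": -1.56, "hand": 54}, {"dx": 0.74, "dy": -6.7, "dz": 0, "wx": 0, "wy": 0, "wz": -1.56, "hand": 54}, {"dx": 0.74, "dy": -6.7, "dz": 0, "wx": 0, "wy": 0, "wz": -1.56, "hand": 54}, {"dx": 0.74, "dy": -6.7, "dz": 0, "wx": 0, "wy": 0, "wz": -1.56, "hand": 54}, {"dx": 0.74, "dy": -6.7, "dz": 0, "wx": 0, "wy": 0, "wz": -1.56, "hand": 54}, {"dx": 0.74, "dy": -6.7, "dz": 0.1, "wx": 0, "wy": 0, "wz": -1.56, "hand": 54}, {"dx": 0.74, "dy": -6.7, "dz": 0.2, "wx": 0, "wy": 0, "wz": -1.56, "hand": 54}, {"dx": 0.74, "dy": -6.7, "dz": 0.4, "wx": 0, "wy": 0, "wz": -1.56, "hand": 54}, {"dx": 0.74, "dy": -6.7, "dz": 1.0, "wx": 0, "wy": 0, "wz": -1.56, "hand": 54}, {"dx": 0.74, "dy": -6.7, "dz": 1.7, "wx": 0, "wy": 0, "wz": -1.56, "hand": 54}, {"dx": 0.74, "dy": -6.7, "dz": 2.49, "wx": 0, "wy": 0, "wz": -1.56, "hand": 54}, {"dx": 0.74, "dy": -6.7, "dz": 2.49, "wx": 0, "wy": 0, "wz": -1.56, "hand": 54}, {"dx": 0.74, "dy": -6.7, "dz": 2.49, "wx": 0, "wy": 0, "wz": -1.56, "hand": 10}, {"dx": 0.74, "dy": -6.7, "dz": 2.49, "wx": 0, "wy": 0, "wz": -1.56, "hand": 10}, {"dx": 0.74, "dy": -6.7, "dz": 2.49, "wx": 0, "wy": 0, "wz": -1.56, "hand": 10}, {"dx": 0.74, "dy": -6.7, "dz": 2.49, "wx": 0, "wy": 0, "wz": -1.56, "hand": 10}, {"dx": 0.74, "dy": -6.7, "dz": 2.49, "wx": 0, "wy": 0, "wz": -1.56, "hand": 10}, {"dx": 0.74, "dy": -6.7, "dz": 2.49, "wx": 0, "wy": 0, "wz": -1.56, "hand": 10}]'

```text
clock: 27.3
eef_pos: [0.4902, -0.1821, 0.1084]
tool_rot: [-0.083, 0.997, -0.001, 0.002]
ft_force: [-0.3, 1.9, 5.8]
grip_width: 0.0248
grasp_force: 59.5
```

Run:
```python
from h import *
o=bot.get_obs();print(o['eef_pos'],o['ft_force'],R.from_quat(o['tool_rot']).as_matrix()[:,2])
z=o['eef_pos'][2]-.008+.074
go([.46,.1524,z],1.7);print(z)
```

```text
[ 0.49023338 -0.18208456  0.10841591] [-0.2770569   1.88766202  5.78958871] [ 4.33519697e-03 -8.82567475e-04 -9.99990214e-01]
d [-0.511  6.696 -1.329] w [-0.015  0.048  1.556] rows 6.8
0.17441590857486988
```

Request:
drive_tool --rows '[{"dx": 0, "dy": 0, "dz": -0.4, "wx": 0, "wy": 0, "wz": 0, "hand": 10}, {"dx": 0, "dy": 0, "dz": -1.2, "wx": 0, "wy": 0, "wz": 0, "hand": 10}, {"dx": 0, "dy": 0, "dz": -2.0, "wx": 0, "wy": 0, "wz": 0, "hand": 10}, {"dx": 0, "dy": 0.5, "dz": -2.4, "wx": 0, "wy": 0, "wz": 0.2, "hand": 10}, {"dx": -0.1, "dy": 1.3, "dz": -2.4, "wx": 0, "wy": 0, "wz": 0.5, "hand": 10}, {"dx": -0.2, "dy": 2.2, "dz": -2.4, "wx": 0, "wy": 0, "wz": 0.8, "hand": 10}, {"dx": -0.25, "dy": 3.1, "dz": -2.4, "wx": 0, "wy": 0, "wz": 1.1, "hand": 10}, {"dx": -0.3, "dy": 4.0, "dz": -2.4, "wx": 0, "wy": 0, "wz": 1.4, "hand": 10}, {"dx": -0.4, "dy": 4.9, "dz": -2.4, "wx": 0, "wy": 0, "wz": 1.55, "hand": 10}, {"dx": -0.45, "dy": 5.7, "dz": -2.4, "wx": 0, "wy": 0, "wz": 1.55, "hand": 10}, {"dx": -0.5, "dy": 6.3, "dz": -2.4, "wx": 0, "wy": 0, "wz": 1.55, "hand": 10}, {"dx": -0.51, "dy": 6.69, "dz": -2.0, "wx": 0, "wy": 0, "wz": 1.55, "hand": 10}, {"dx": -0.51, "dy": 6.69, "dz": -1.6, "wx": 0, "wy": 0, "wz": 1.55, "hand": 10}, {"dx": -0.51, "dy": 6.69, "dz": -1.35, "wx": 0, "wy": 0, "wz": 1.55, "hand": 10}, {"dx": -0.51, "dy": 6.69, "dz": -1.35, "wx": 0, "wy": 0, "wz": 1.55, "hand": 10}, {"dx": -0.51, "dy": 6.69, "dz": -1.35, "wx": 0, "wy": 0, "wz": 1.55, "hand": 10}]'

```text
clock: 28.9
eef_pos: [0.4588, 0.1523, 0.1743]
tool_rot: [-0.015, 1.0, -0.0, 0.0]
ft_force: [1.0, -0.1, -0.1]
grip_width: 0.0253
grasp_force: 59.5
```

Run:
```python
from h import *
o=bot.get_obs();print(o['clock'],o['eef_pos'],o['ft_force'],o['grip_width'])
go([.495,.1534,.1745],1.7)
```

```text
28.9 [0.45879786 0.15228767 0.17425528] [ 1.00484661 -0.09548394 -0.13752037] 0.025284712992680772
d [-0.724  0.001 -0.005] w [-0.     0.002  0.003] rows 0.7
```

Request:
drive_tool --rows '[{"dx": -0.2, "dy": 0, "dz": -0.02, "wx": 0, "wy": 0, "wz": 0, "hand": 10}, {"dx": -0.4, "dy": 0, "dz": -0.02, "wx": 0, "wy": 0, "wz": 0, "hand": 10}, {"dx": -0.5, "dy": 0, "dz": -0.02, "wx": 0, "wy": 0, "wz": 0, "hand": 10}, {"dx": -0.6, "dy": 0, "dz": -0.02, "wx": 0, "wy": 0, "wz": 0, "hand": 10}, {"dx": -0.65, "dy": 0, "dz": -0.02, "wx": 0, "wy": 0, "wz": 0, "hand": 10}, {"dx": -0.72, "dy": 0, "dz": -0.02, "wx": 0, "wy": 0, "wz": 0, "hand": 10}]'

```text
clock: 29.5
eef_pos: [0.4947, 0.1534, 0.1746]
tool_rot: [-0.015, 1.0, -0.0, -0.0]
ft_force: [0.3, 0.0, 1.4]
grip_width: 0.0253
grasp_force: 59.5
```

Request:
drive_tool --rows '[{"dx": -0.1, "dy": 0, "dz": 0, "wx": 0, "wy": 0, "wz": 0, "hand": 10}, {"dx": -0.2, "dy": 0, "dz": 0, "wx": 0, "wy": 0, "wz": 0, "hand": 10}, {"dx": -0.35, "dy": 0, "dz": 0, "wx": 0, "wy": 0, "wz": 0, "hand": 10}, {"dx": -0.5, "dy": 0, "dz": 0, "wx": 0, "wy": 0, "wz": 0, "hand": 10}, {"dx": -0.55, "dy": 0, "dz": 0, "wx": 0, "wy": 0, "wz": 0, "hand": 10}, {"dx": -0.55, "dy": 0, "dz": 0.08, "wx": 0, "wy": 0, "wz": 0, "hand": 10}, {"dx": -0.55, "dy": 0, "dz": 0.15, "wx": 0, "wy": 0, "wz": 0, "hand": 10}, {"dx": -0.55, "dy": 0, "dz": 0.21, "wx": 0, "wy": 0, "wz": 0, "hand": 10}, {"dx": -0.55, "dy": 0, "dz": 0.21, "wx": 0, "wy": 0, "wz": 0, "hand": 10}]'

```text
clock: 30.4
eef_pos: [0.5214, 0.1542, 0.1635]
tool_rot: [-0.015, 1.0, -0.0, -0.001]
ft_force: [-0.8, -0.1, -0.6]
grip_width: 0.025
grasp_force: 59.5
```

Request:
drive_tool --rows '[{"dx": 0, "dy": 0, "dz": 0.01, "wx": 0, "wy": 0, "wz": 0, "hand": 10}, {"dx": -0.1, "dy": 0, "dz": 0.02, "wx": 0, "wy": 0, "wz": 0, "hand": 10}, {"dx": -0.2, "dy": 0, "dz": 0.02, "wx": 0, "wy": 0, "wz": 0, "hand": 10}, {"dx": -0.3, "dy": 0, "dz": 0.02, "wx": 0, "wy": 0, "wz": 0, "hand": 10}, {"dx": -0.36, "dy": 0, "dz": 0.02, "wx": 0, "wy": 0, "wz": 0, "hand": 10}, {"dx": -0.4, "dy": 0, "dz": 0.02, "wx": 0, "wy": 0, "wz": 0, "hand": 10}, {"dx": -0.44, "dy": 0, "dz": 0.02, "wx": 0, "wy": 0, "wz": 0, "hand": 10}, {"dx": -0.44, "dy": 0, "dz": 0.02, "wx": 0, "wy": 0, "wz": 0, "hand": 10}]'

```text
clock: 31.2
eef_pos: [0.5444, 0.155, 0.1632]
tool_rot: [-0.015, 1.0, -0.0, -0.0]
ft_force: [-0.6, 0.0, -1.5]
grip_width: 0.0254
grasp_force: 59.5
```

Request:
drive_tool --rows '[{"dx": -0.02, "dy": 0, "dz": 0.01, "wx": 0, "wy": 0, "wz": 0, "hand": 10}, {"dx": -0.04, "dy": 0, "dz": 0.01, "wx": 0, "wy": 0, "wz": 0, "hand": 10}, {"dx": -0.06, "dy": 0, "dz": 0.01, "wx": 0, "wy": 0, "wz": 0, "hand": 10}, {"dx": -0.06, "dy": 0, "dz": 0.01, "wx": 0, "wy": 0, "wz": 0, "hand": 10}]'

```text
clock: 31.6
eef_pos: [0.5456, 0.1549, 0.1625]
tool_rot: [-0.015, 1.0, -0.0, -0.002]
ft_force: [-4.5, 0.1, 1.4]
grip_width: 0.0251
grasp_force: 59.8
```

Request:
drive_tool --rows '[{"dx": -0.02, "dy": 0, "dz": 0, "wx": 0, "wy": 0, "wz": 0, "hand": 10}, {"dx": -0.04, "dy": 0, "dz": 0, "wx": 0, "wy": 0, "wz": 0, "hand": 10}, {"dx": -0.06, "dy": 0, "dz": 0, "wx": 0, "wy": 0, "wz": 0, "hand": 10}, {"dx": -0.06, "dy": 0, "dz": 0, "wx": 0, "wy": 0, "wz": 0, "hand": 10}, {"dx": -0.06, "dy": 0, "dz": 0, "wx": 0, "wy": 0, "wz": 0, "hand": 10}]'

```text
clock: 32.1
eef_pos: [0.5461, 0.1548, 0.1624]
tool_rot: [-0.015, 1.0, -0.0, -0.004]
ft_force: [-11.3, -0.6, 6.5]
grip_width: 0.0249
grasp_force: 60.4
```

Request:
drive_tool --rows '[{"dx": 0, "dy": 0, "dz": 0, "wx": 0, "wy": 0, "wz": 0, "hand": 48}, {"dx": 0.02, "dy": 0, "dz": 0, "wx": 0, "wy": 0, "wz": 0, "hand": 48}, {"dx": 0.04, "dy": 0, "dz": 0, "wx": 0, "wy": 0, "wz": 0, "hand": 48}, {"dx": 0.06, "dy": 0, "dz": 0, "wx": 0, "wy": 0, "wz": 0, "hand": 48}, {"dx": 0.4, "dy": 0, "dz": -0.1, "wx": 0, "wy": 0, "wz": 0, "hand": 48}, {"dx": 0.84, "dy": 0, "dz": -0.1, "wx": 0, "wy": 0, "wz": 0, "hand": 48}, {"dx": 0.84, "dy": 0, "dz": -0.1, "wx": 0, "wy": 0, "wz": 0, "hand": 48}, {"dx": 0.84, "dy": 0, "dz": 0.4, "wx": 0, "wy": 0, "wz": 0, "hand": 48}, {"dx": 0.84, "dy": 0, "dz": 0.64, "wx": 0, "wy": 0, "wz": 0, "hand": 48}, {"dx": 0.84, "dy": 0, "dz": 0.64, "wx": 0, "wy": 0, "wz": 0, "hand": 48}]'

```text
clock: 33.1
eef_pos: [0.5071, 0.1534, 0.1287]
tool_rot: [-0.015, 1.0, -0.001, -0.002]
ft_force: [-0.1, 0.2, 0.0]
grip_width: 0.048
grasp_force: 0.0
```

Request:
drive_tool --rows '[{"dx": -0.1, "dy": 0, "dz": 0, "wx": 0, "wy": 0, "wz": 0, "hand": 48}, {"dx": -0.2, "dy": 0, "dz": 0, "wx": 0, "wy": 0, "wz": 0, "hand": 48}, {"dx": -0.26, "dy": 0, "dz": 0, "wx": 0, "wy": 0, "wz": 0, "hand": 48}, {"dx": -0.3, "dy": 0, "dz": 0, "wx": 0, "wy": 0, "wz": 0, "hand": 48}, {"dx": -0.34, "dy": 0, "dz": 0, "wx": 0, "wy": 0, "wz": 0, "hand": 48}, {"dx": -0.38, "dy": 0, "dz": 0, "wx": 0, "wy": 0, "wz": 0, "hand": 48}, {"dx": -0.38, "dy": 0, "dz": 0, "wx": 0, "wy": 0, "wz": 0, "hand": 48}]'

```text
clock: 33.8
eef_pos: [0.5246, 0.1543, 0.1308]
tool_rot: [-0.015, 1.0, -0.0, -0.003]
ft_force: [-7.6, 0.4, 5.7]
grip_width: 0.0485
grasp_force: 3.6
```

Finger contact positions for the three plates are 0.5488, 0.5367 and 0.5246, which is 12.1 mm apart, so they are flush. Final press.

Request:
drive_tool --rows '[{"dx": -0.02, "dy": 0, "dz": 0, "wx": 0, "wy": 0, "wz": 0, "hand": 48}, {"dx": -0.04, "dy": 0, "dz": 0, "wx": 0, "wy": 0, "wz": 0, "hand": 48}, {"dx": -0.04, "dy": 0, "dz": 0, "wx": 0, "wy": 0, "wz": 0, "hand": 48}, {"dx": -0.04, "dy": 0, "dz": 0, "wx": 0, "wy": 0, "wz": 0, "hand": 48}, {"dx": -0.04, "dy": 0, "dz": 0, "wx": 0, "wy": 0, "wz": 0, "hand": 48}]'

```text
clock: 34.3
eef_pos: [0.5247, 0.1543, 0.1307]
tool_rot: [-0.015, 1.0, -0.0, -0.004]
ft_force: [-12.0, 0.8, 9.5]
grip_width: 0.0479
grasp_force: 6.0
```

Request:
drive_tool --rows '[{"dx": 0.02, "dy": 0, "dz": 0, "wx": 0, "wy": 0, "wz": 0, "hand": 48}, {"dx": 0.06, "dy": 0, "dz": 0, "wx": 0, "wy": 0, "wz": 0, "hand": 48}, {"dx": 0.15, "dy": 0, "dz": 0, "wx": 0, "wy": 0, "wz": 0, "hand": 48}, {"dx": 0.5, "dy": 0, "dz": 0, "wx": 0, "wy": 0, "wz": 0, "hand": 48}, {"dx": 0.6, "dy": 0, "dz": -0.4, "wx": 0, "wy": 0, "wz": 0, "hand": 48}, {"dx": 1.0, "dy": 0, "dz": -1.2, "wx": 0, "wy": 0, "wz": 0, "hand": 48}, {"dx": 1.6, "dy": 0, "dz": -2.0, "wx": 0, "wy": 0, "wz": 0, "hand": 48}, {"dx": 2.0, "dy": 0, "dz": -2.8, "wx": 0, "wy": 0, "wz": 0, "hand": 48}, {"dx": 2.0, "dy": 0, "dz": -3.2, "wx": 0, "wy": 0, "wz": 0, "hand": 48}, {"dx": 2.0, "dy": 0, "dz": -3.2, "wx": 0, "wy": 0, "wz": 0, "hand": 48}, {"dx": 2.0, "dy": 0, "dz": -3.2, "wx": 0, "wy": 0, "wz": 0, "hand": 48}]'

```text
clock: 35.4
eef_pos: [0.4297, 0.1516, 0.291]
tool_rot: [-0.015, 1.0, 0.0, 0.001]
ft_force: [0.7, 0.8, -0.5]
grip_width: 0.0478
grasp_force: 0.0
```

Run:
```python
from h import *
import pickle
C=cam('wrist');a=bot.camera('wrist');b=bot.camera('scene')
A=cv2.resize(a[200:410,190:390],(480,504),interpolation=cv2.INTER_CUBIC)
B=cv2.resize(b[140:240,290:350],(302,504),interpolation=cv2.INTER_CUBIC)
save('end.png',np.hstack([A,B]))
```

```text
(no output)
```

View pics/end.png

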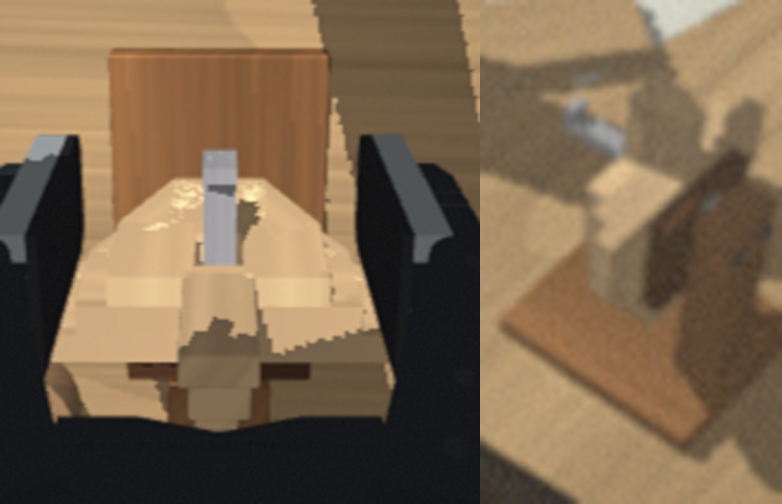

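The picture shows the plates hanging on the bar, with shoulders of growing width behind the front plate (rows 275–360) and the bar through the hole at (220,205). I check the poses by projecting the plate models into the images and comparing them with the outlines.

Run:
```python
from h import *
a=np.radians(1.7); ex=np.array([np.cos(a),np.sin(a),0]); ey=np.array([-np.sin(a),np.cos(a),0]); ez=np.array([0,0,1.])
S=dict(large=(.130,.105,.097,.014,.568),medium=(.106,.093,.085,.020,.556),small=(.082,.081,.073,.026,.544))
bot.camera('top')
print(bot.get_obs()['clock'])
for c in('scene','top','wrist'):
    C=cam(c)
    for n,(w,zs,ze,tw,x) in S.items():
        o=np.array([x,.1545+.03*(x-.534),.135-ze]);P=[]
        for s in(-.006,.006):
            for y,z in((-.02,0),(.02,0),(w/2,zs-.04),(w/2,zs),(tw/2,zs),(tw/2,zs+.045),(-tw/2,zs+.045),(-tw/2,zs),(-w/2,zs),(-w/2,zs-.04)):
                P.append(o+s*ex+y*ey+z*ez)
        q=proj(C,np.array(P)); lo,hi=q.min(0),q.max(0)
        print(c,n,'model',np.round([*(lo+hi)/2,*(hi-lo)]).astype(int),[(round(d['score'],2),np.round(d['extent']).astype(int).tolist()) for d in bot.look_for(c,n)[:3]])
```

```text
35.55
scene large model [330 182  35  46] [(0.77, [330, 180, 30, 42])]
scene medium model [326 178  29  43] [(0.89, [313, 294, 44, 32]), (0.86, [91, 314, 50, 32]), (0.64, [326, 171, 25, 26])]
scene small model [323 174  24  41] []
top large model [208 210  51  15] [(0.74, [339, 146, 8, 55]), (0.6, [207, 210, 53, 15])]
top medium model [208 214  42  14] [(0.91, [303, 156, 31, 27]), (0.84, [440, 268, 31, 30]), (0.53, [209, 212, 45, 8])]
top small model [208 218  33  13] [(0.6, [208, 218, 28, 15])]
wrist large model [281 338 146 105] []
wrist medium model [281 329 120  97] [(0.93, [281, 334, 119, 77]), (0.59, [80, 382, 19, 23])]
wrist small model [281 320  94  88] [(0.63, [282, 320, 96, 91])]
```

The large, medium and small outlines match the modelled hung poses in the top, scene and wrist views to within a few pixels. Handing in.

```bash
python3 -c "
from workcell import bot
print(bot.job_done())"
```

```text
the job is handed in; nothing more can be done
None
```

All three templates (large, medium, small) hang on the hook stand, slid home against the stop and pressed at about 11–17 N (the large's last push reached 16.6 N, just over your 10–15 N range). They measured flush at about 12 mm apart, and the job was handed in shortly after 35.6 s; no verdict came back.

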